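Batch offcuts through the tip skip, reset it and park it

ROBOT

A 6-joint arm with a two-finger parallel gripper is mounted at the origin on a cart in front of the work surface, level with it; the furniture and walls round the work are solid. World frame = base frame: x ahead of the robot, y to its left, z up, the work surface at z = 0. Lengths are in mm, angles in rad, forces in N, time in s.
With the tool pointing down it reaches from about 300 to 775 mm from the base axis. Payload 14.6 kg.
Tool frame: the origin (TCP) lies between the finger pads; the fingertips stand manip.tip_reach ahead of it and the grasp point (between the pads) lies 5 mm behind it (manip.tip_reach is the distance from the TCP to the fingertips, in mm); z points along the fingers, y is the line along which they close (so a half turn about z gives the same grasp; the last joint's range is limited). The gripper opens to 94 mm and grips with 3 to 60 N. Pads are 16 mm wide; open, the fingers measure 119 mm over their backs; the gripper's body (75 mm by 177 mm) begins 78 mm behind the grasp point.
Start: joints at [1.275, 0.3, 1.521, -0, 1.321, -0.067], TCP at [124.743, 535.657, 219.446] pointing down, gripper open.
Joint ranges: [-3.03, 3.03], [-0.79, 2.21], [0.23, 2.52], [-1.04, 4.18], [0, 3.07], [-2.55, 2.55]. Speed limits (rad/s): [2.22, 2.22, 2.57, 3.14, 3.14, 3.14].

INTERFACE

Orientations are given as [roll, pitch, yaw] about the fixed x, y, z axes, in that order (R = Rz(yaw) Ry(pitch) Rx(roll)).
In Python, from cell import manip gives the robot as it stands. The module is installed in compiled form; this text tells all that it offers.
- The arm moves only by the shell command python3 -m creep 'ROWS' [FORCE]. ROWS is JSON, a list of rows, each a list of 3 entries, a list of its own where there are three numbers: the opening, from -1 (shut) to 1 (fully open), then the shift along the tool's x, y, z in cm, then the turn about the tool's z in units of 5 degrees (1.0 is 5 degrees). In form: [[grip, [tx, ty, tz], roll], ...]. A call has 1 to 12 rows; each row is the pose to reach, as a shift and turn from the pose commanded when the call began, along the tool's axes at that moment; what a row does not reach only later rows make up. A row lasts 1/10 s, in which the tool goes at most 50 mm and 8.59 degrees, less where a joint would pass 70% of its speed; a pose out of reach is approached as far as the arm can. A call with a gripper value outside its range is refused whole. The fingers move at their own pace and stop on an object; FORCE is the grip in N (left out, the last holds). Time passes only in rows, so rows that repeat a pose let the fingers close. It gives the time, the measured TCP pose, the force, the opening and the grip force at its end, in the units of the state.
- manip.read_state(): the state, without advancing time (a new reading comes with each control period).
- manip.camera(name): name is "scene" or "top"; returns the picture (480x640x3 uint8, red, green, blue); there is no depth.
- manip.camera_params(name): a dict with "fovy" (degrees; the focal length in pixels is half the picture's height over the tangent of half this angle, whatever the lens; pixels are square), "cx", "cy" (the principal point, pixels), "origin" and "attitude" of the camera in the world. Camera axes: x right, y down, z forward; pixel columns grow to the right and rows downward; lengths in mm; the calibration is good to about 2 mm. A picture is of the moment at which its call begins. camera_params takes no time and is no camera call.
- manip.sign_off(): hands the job in; it is judged then, once.
The state is a dict: "clock": time; "joints": joint angles; "qd": joint speeds; "effort": joint torques, N m; "eef_pos": TCP position; "eef_rot": TCP orientation; "wrist_force": force on the tool from outside, world axes, zero at the start; "moment": the same for the moment, N m; "finger_gap": finger opening in mm; "finger_force": force on a finger pad.
Only numpy, scipy, OpenCV 4.12 (cv2) and the standard library are available. Lean on these libraries where they do the work, as an engineer would, in place of code of your own. Each camera call takes 0.05 s, during which the arm holds its last target. There are 200 camera calls.

TASK

Put the loose brown offcut blocks one after another into the middle of the blue tip skip, lying along it, until their weight trips it and it dumps them into the plywood tray by itself. Then swing the skip back upright by its red crank handle, hang the yellow parking saddle over the bar on the skip's tail so that it cannot trip again, and put any offcuts that are left over into the parked skip. Leave the other tools where they lie.

Things in the scene. Friction and masses are not known exactly. Their poses are not given: they have to be found in the camera images.
- skip_stand: Fixed stand of the tip skip: steel posts on a plywood tray. Origin on the bench top below the middle of the hinge; x to the dump side (away from the robot), y along the hinge, z up. Tray inside: x -34 to 272 mm, y +-107, floor at 10 mm, walls 60 mm high, far wall 110. Posts 8 mm thick at y +-100 mm, 188 mm high.
- skip_hinge (a point): Middle of the skip's hinge axis, 170 mm above the bench, fixed to the stand, axes as the stand's; the hinge axis is its y.
- skip (a joint): Tilt of the blue skip, rad: 0 upright on its stop, grows as it tips to the stand's +x, 1.57 fully tipped. Its counterweight holds it up with one or two offcuts lying in its middle; as a rule the third trips it. Empty, it is over centre at 0.48: beyond, it falls to the tipped side and stays (0.4 N m to lift it); below, it falls back upright.
- skip_floor (a point): Middle of the skip's inner floor, moves with it; axes as the stand's when upright; 55 mm to +x of the hinge, 20 mm above it. Trough 165 mm long in y, flat floor 60 mm wide in x; front wall (+x) rises 35 degrees to a lip 42 mm above the floor, 90 mm from the middle; back wall 45 degrees to a rim 55 mm up, 85 mm from the middle. Counterweight and tail behind are lower.
- crank_grip (a point): Middle of the red crank handle, a round peg, 16 mm diameter, 40 mm long, along the hinge axis; moves with the skip. 100 mm from the hinge axis, 141 mm to -y of the stand's middle. At tilt 0 it leans 45 degrees to -x of upright, at 1.57 45 degrees to +x: pinch it from above (closing along x) and swing it over the top; it can turn between the fingers.
- tail_bar (a point): Middle of the horizontal steel bar on the skip's tail, 14 mm diameter, along y, 134 mm free between its two arms; moving with the skip. Upright it lies 105 mm to -x of the hinge and 30 mm above it. Axes parallel to the stand's when upright.
- saddle: Yellow parking saddle, an inverted U standing on its legs, 350 g, 60 (x, over its feet) x 60 (y) x 102 (z) mm. Origin at the underside, midway between the legs. Slot: along y, open below, 28 mm wide, closing to a V at its top, 60 mm up; hung on the bar the origin is 50 mm below the bar's centre. Black grip tab on top: 14 mm thick in x, 44 in y, from 70 to 102 mm height; pinch it across x.
- offcut_1: Brown hardwood offcut block, 40 (x) x 140 (y) x 22 (z) mm, about 150 g, lying flat; origin at the centre of its underside. Grip it across its 40 mm. To fit the skip its long y axis must lie along the skip's y. Three to five such blocks are present.
- offcut_2: Brown hardwood offcut block, 40 (x) x 140 (y) x 22 (z) mm, about 150 g, lying flat; origin at the centre of its underside. Grip it across its 40 mm. To fit the skip its long y axis must lie along the skip's y. Three to five such blocks are present.
- offcut_3: Brown hardwood offcut block, 40 (x) x 140 (y) x 22 (z) mm, about 150 g, lying flat; origin at the centre of its underside. Grip it across its 40 mm. To fit the skip its long y axis must lie along the skip's y. Three to five such blocks are present.
- offcut_4: Brown hardwood offcut block, 40 (x) x 140 (y) x 22 (z) mm, about 150 g, lying flat; origin at the centre of its underside. Grip it across its 40 mm. To fit the skip its long y axis must lie along the skip's y. Three to five such blocks are present.
- offcut_5: Brown hardwood offcut block, 40 (x) x 140 (y) x 22 (z) mm, about 150 g, lying flat; origin at the centre of its underside. Grip it across its 40 mm. To fit the skip its long y axis must lie along the skip's y. Three to five such blocks are present.
- spring_clamp: Bystander: black spring clamp, 128 mm. Leave it.
- rule_tape: Bystander: black and red tape measure, 87 mm. Leave it.

How it is judged:
By the outcome, as a careful person would: the job done as asked, in the order asked, and still so for the second after the job is handed in, with the robot touching nothing.
Of offcut_1, offcut_2, offcut_3, offcut_4, offcut_5 only 3 to 5 are there at a start; the rules pass over those that are not, and their reading is None.
At some moment in a run one of offcut_1, offcut_2, offcut_3, offcut_4, offcut_5 may be knocked a few centimetres aside while the robot is not near it.
It also fails if it takes over 210 s, if anything falls off the work surface, if the arm or the gripper's body presses on something with over 40 N, if the wrist force passes 120 N, or if a joint passes its speed limit or range.

## Working session

There is one attempt and no reset: what is moved stays moved. The work goes in short steps, Python scripts to look and compute and a shell command to move; the robot and the scene stay as the last step left them, time stands still between calls to the robot, and variables do not carry over. Pictures are saved under pics/ and viewed, at most 14 in all, crops included, and the job is handed in when it is done.

```bash
mkdir -p pics; cat > h.py <<'E'
import numpy as np, cv2
from scipy.spatial.transform import Rotation as R
from cell import manip
def cam(n):
    p=manip.camera_params(n); f=240/np.tan(np.radians(p["fovy"])/2)
    a=np.array(p["attitude"],float)
    M=a if a.shape==(3,3) else R.from_euler("xyz",a).as_matrix()
    return p,f,M,np.array(p["origin"],float)
def ray(n,u,v):
    p,f,M,o=cam(n); d=M@np.array([(u-p["cx"])/f,(v-p["cy"])/f,1]); return o,d
def onz(n,u,v,z):
    o,d=ray(n,u,v); return o+d*(z-o[2])/d[2]
def proj(n,P):
    p,f,M,o=cam(n); c=M.T@(np.array(P,float)-o); return c[0]/c[2]*f+p["cx"],c[1]/c[2]*f+p["cy"]
def tri(r1,r2):
    (a,d),(b,e)=r1,r2
    s=np.linalg.lstsq(np.c_[d,-e],b-a,rcond=None)[0]; P,Q=a+s[0]*d,b+s[1]*e
    return (P+Q)/2,np.linalg.norm(P-Q)
def snap(n,name):
    im=manip.camera(n); cv2.imwrite(f"pics/{name}.png",im[:,:,::-1]); return im
def tool(dP):  # world shift mm -> tool cm
    s=manip.read_state(); return R.from_euler("xyz",s["eef_rot"]).as_matrix().T@np.array(dP,float)/10
E
python3 - <<'E'
from h import *
np.set_printoptions(precision=3,suppress=True)
for n in("scene","top"):
    snap(n,n+"0"); print(n,manip.camera_params(n))
print(manip.read_state(),manip.tip_reach)
E
```

```text
scene {'fovy': 46.37324478866089, 'cx': 313.9076865971387, 'cy': 240.7545679001814, 'origin': array([-425.514, -909.881, 1348.01 ]), 'attitude': array([-2.313, -0.005, -0.768])}
top {'fovy': 46.79441769340532, 'cx': 323.891944518974, 'cy': 236.89815109936606, 'origin': array([ 280.838,  -27.591, 1858.927]), 'attitude': array([-3.029,  0.014, -1.573])}
{'clock': 0.1, 'joints': array([ 1.275,  0.3  ,  1.522, -0.   ,  1.321, -0.067]), 'qd': array([-0.   , -0.002, -0.001,  0.001,  0.   ,  0.001]), 'effort': array([  0.001, -53.264, -35.328,   0.071,   0.023,  -0.   ]), 'eef_pos': array([124.694, 535.455, 218.948]), 'eef_rot': array([-3.141, -0.   ,  2.913]), 'wrist_force': array([ 1.148, -0.159,  0.263]), 'moment': array([ 0.014, -0.025,  0.029]), 'finger_force': 0.0, 'finger_gap': 93.96127088268067} 14.0
```

View pics/scene0.png

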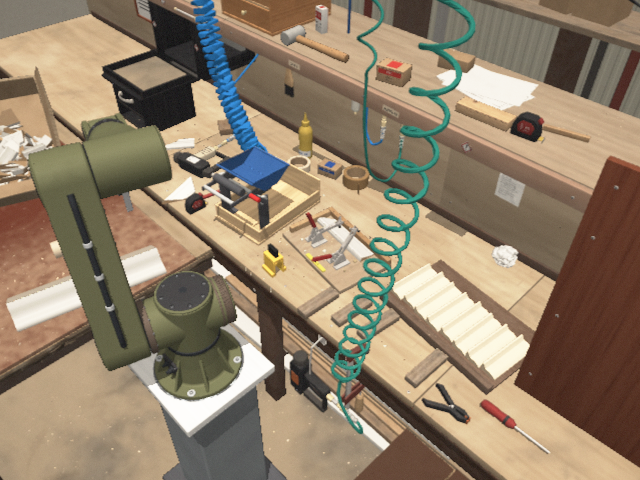

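View pics/top0.png

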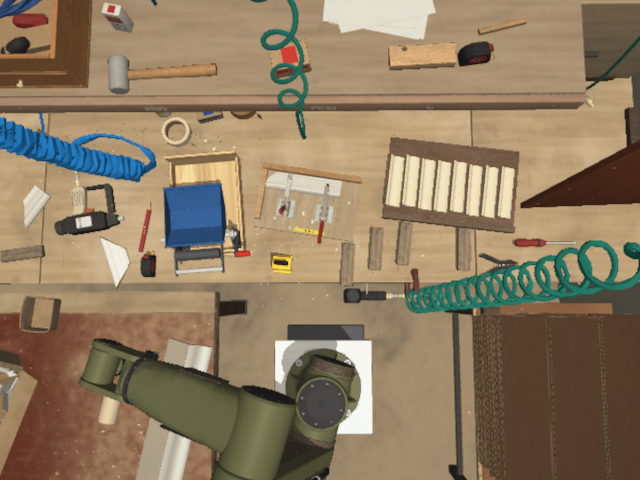

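The scene view shows the upright skip near (255,170), saddle near (273,260), and offcuts near (318,300), (352,310), (428,365). In the top view the offcuts are at (347,263), (376,248), (404,242), (464,248), with a similar piece at (22,253). The saddle is at (282,263), the crank handle at (243,254) and the skip at (193,212).

```bash
python3 - <<'E'
from h import *
np.set_printoptions(precision=1,suppress=True)
for u,v in [(347,263),(376,248),(404,242),(464,248),(22,253)]:
    P=onz("top",u,v,22); print((u,v),P,np.hypot(*P[:2]),proj("scene",P))
t=cv2.imread("pics/top0.png"); s=cv2.imread("pics/scene0.png")
a=cv2.resize(t[140:290,130:480],(800,343),interpolation=cv2.INTER_CUBIC)
cv2.imwrite("pics/tc.png",a)
b=cv2.resize(s[140:390,170:480],(744,600),interpolation=cv2.INTER_CUBIC); cv2.imwrite("pics/sc.png",b)
for i in [(347,263),(376,248),(404,242),(464,248),(22,253)]: print(t[i[1],i[0]],cv2.cvtColor(t[i[1]:i[1]+1,i[0]:i[0]+1],cv2.COLOR_BGR2HSV))
E
```

```text
(347, 263) [402.1 -78.1  22. ] 409.6494636262116 (np.float64(317.3036002874835), np.float64(299.21768026581225))
(376, 248) [ 451.7 -174.7   22. ] 484.29319811779516 (np.float64(350.52658691696485), np.float64(307.8718160683376))
(404, 242) [ 471.3 -267.9   22. ] 542.159154633436 (np.float64(377.41756166384346), np.float64(321.4413485245678))
(464, 248) [ 450.6 -465.9   22. ] 648.1700100998537 (np.float64(425.4855030988459), np.float64(365.0840217844852))
(22, 253) [ 439.4 1009.4   22. ] 1100.903567851787 (np.float64(143.04032996950107), np.float64(153.71782842271386))
[ 98 122 144] [[[ 16  81 144]]]
[100 125 145] [[[ 17  79 145]]]
[ 97 121 143] [[[ 16  82 143]]]
[ 99 125 146] [[[ 17  82 146]]]
[ 91 113 133] [[[ 16  81 133]]]
```

View pics/tc.png

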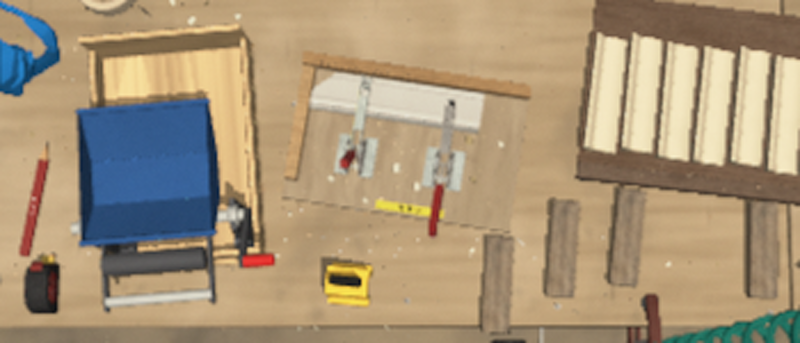

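View pics/sc.png

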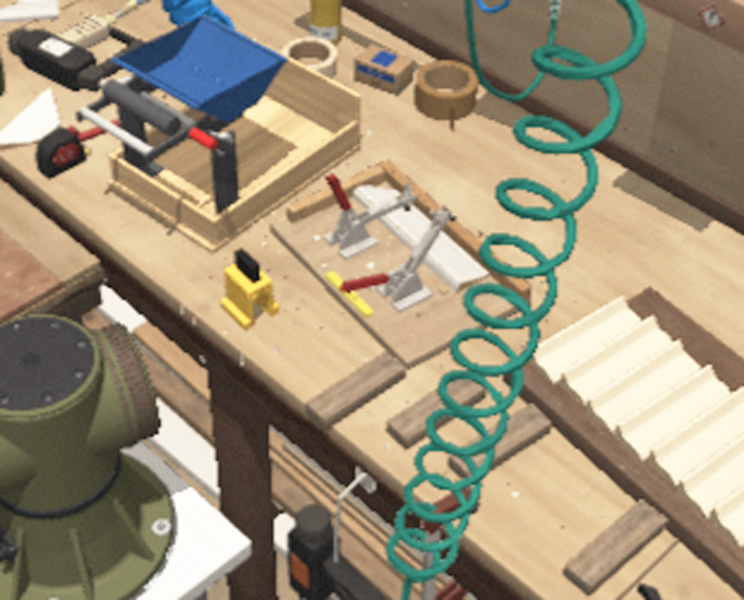

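The crops show four offcuts; the fifth piece is 1.1 m away and is not reachable, and it looks like decor. The saddle tab, tail bar and red crank are clearly visible in both views.

```bash
python3 - <<'E'
from h import *
np.set_printoptions(precision=1,suppress=True)
t=cv2.imread("pics/top0.png"); s=cv2.imread("pics/scene0.png")
def blobs(im,lo,hi,box,amin):
    x0,y0,x1,y1=box; h=cv2.cvtColor(im,cv2.COLOR_BGR2HSV)[y0:y1,x0:x1]
    m=cv2.inRange(h,lo,hi); c,_=cv2.findContours(m,cv2.RETR_EXTERNAL,cv2.CHAIN_APPROX_NONE)
    return [k+np.array([x0,y0]) for k in c if cv2.contourArea(k)>=amin]
def cen(c): M=cv2.moments(c); return M["m10"]/M["m00"],M["m01"]/M["m00"]
print("offcuts top")
for c in blobs(t,(8,60,80),(24,105,165),(330,210,480,290),200):
    P=np.array([onz("top",*q,22) for q in cv2.boxPoints(cv2.minAreaRect(c))])
    e=[np.linalg.norm(P[1]-P[0]),np.linalg.norm(P[2]-P[1])]; k=int(np.argmax(e)); d=P[k+1]-P[k]
    print(cen(c),P.mean(0),np.array(e),"long ang",np.degrees(np.arctan2(d[1],d[0])))
print("offcuts scene")
for c in blobs(s,(8,60,60),(24,125,165),(295,270,455,390),60): print(cen(c),cv2.contourArea(c),cv2.boundingRect(c))
for n,im,b in(("top",t,(230,240,252,262)),("scene",s,(240,180,275,230))):
    for lo,hi in(((0,150,100),(6,255,255)),((174,150,100),(180,255,255))):
        for c in blobs(im,lo,hi,b,4): print("crank",n,cen(c),cv2.minAreaRect(c))
for n,im,b in(("top",t,(265,248,300,280)),("scene",s,(255,235,295,280))):
    for c in blobs(im,(22,130,90),(32,255,255),b,20): print("saddle",n,cen(c),cv2.minAreaRect(c))
    for c in blobs(im,(0,0,0),(180,255,60),b,6): print("tab",n,cen(c),cv2.minAreaRect(c))
for n,im,b in(("top",t,(150,170,240,255)),("scene",s,(200,140,300,200))):
    for c in blobs(im,(105,120,60),(120,255,255),b,200): print("skip",n,cen(c),cv2.minAreaRect(c),cv2.approxPolyDP(c,3,True).reshape(-1,2).tolist())
print("hose",tri(ray("top",408,300),ray("scene",360,430)))
a=cv2.resize(t[150:285,140:305],(733,600),interpolation=cv2.INTER_CUBIC); cv2.imwrite("pics/tc2.png",a)
b=cv2.resize(s[140:285,180:325],(600,600),interpolation=cv2.INTER_CUBIC); cv2.imwrite("pics/sc2.png",b)
E
```

```text
offcuts top
(358.1888560157791, 273.9454306377383) [ 395.6 -167.2   22. ] [292.4 158.8] long ang -90.22844833152962
(374.8018501939719, 247.99104744852283) [ 452.6 -171.1   22. ] [144.1  48.1] long ang -4.443181452813467
(434.6366360231528, 232.12788559754853) [ 470.1 -353.8   22. ] [217.3 326.7] long ang -90.27524411118958
offcuts scene
(376.4435831180017, 377.3867355727821) 193.5 (362, 363, 34, 27)
(420.5839938353148, 330.7548436811977) 1514.0 (375, 289, 80, 101)
(448.62786596119923, 274.15520282186947) 94.5 (435, 270, 20, 13)
(320.64259259259256, 314.1718518518518) 450.0 (295, 270, 62, 79)
crank top (242.33035714285714, 253.39583333333331) ((242.5, 253.5), (5.0, 13.0), 90.0)
crank scene (254.24521072796932, 197.34099616858234) ((254.26922607421875, 197.3461456298828), (12.480754852294922, 4.714951515197754), 33.690067291259766)
saddle top (282.25717439293595, 265.37306843267106) ((281.6237487792969, 263.76239013671875), (19.502729415893555, 17.313648223876953), 5.710593223571777)
tab top (281.2142857142857, 262.39285714285717) ((281.0, 262.5), (3.0, 12.0), 90.0)
saddle scene (267.
[... 200 characters left out ...]
54.79507446289062), (17.028905868530273, 10.755098342895508), 39.80556869506836)
tab scene (272.984126984127, 250.5206349206349) ((272.7500305175781, 250.75003051757812), (13.435027122497559, 5.656853675842285), 45.0)
skip top (194.2349106831865, 215.0838433597054) ((193.74118041992188, 215.11727905273438), (60.1996955871582, 61.46355438232422), 86.18592071533203) [[220, 184], [164, 188], [165, 246], [223, 241]]
skip scene (255.7810945273632, 167.63204809286898) ((252.6323699951172, 164.7794189453125), (60.881996154785156, 37.386695861816406), 30.963756561279297) [[217, 165], [264, 190], [277, 181], [288, 165], [256, 146]]
hose (array([ 299.9, -342.9, -312.6]), np.float64(56.70873436976087))
```

View pics/tc2.png

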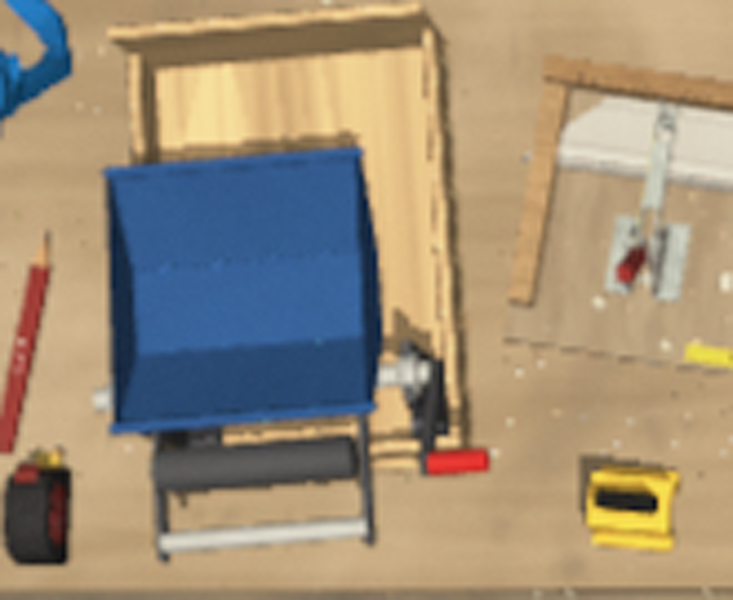

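View pics/sc2.png

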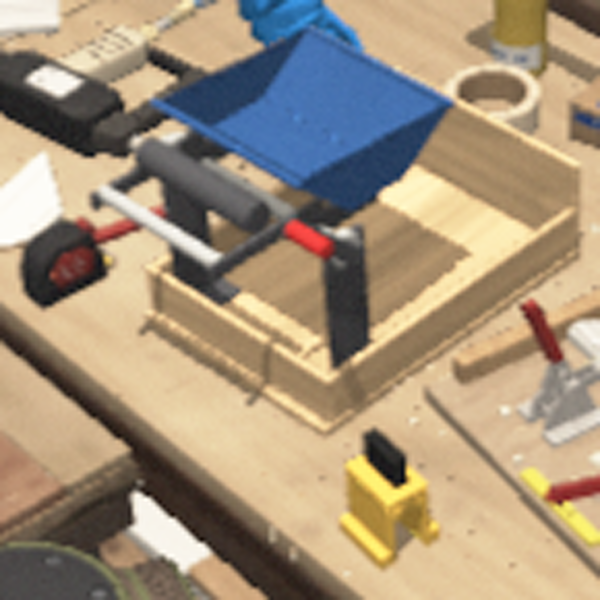

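```bash
python3 - <<'E'
from h import *
np.set_printoptions(precision=1,suppress=True)
T2=lambda x,y:ray("top",140+x/4.442,150+y/4.444); S2=lambda x,y:ray("scene",180+x/4.138,140+y/4.138)
pr=lambda n,a,b:print(n,*tri(a,b))
pr("bar L",T2(160,540),S2(97,193)); pr("bar R",T2(366,525),S2(218,262))
pr("crank in",T2(426,461),S2(287,225)); pr("crank out",T2(489,461),S2(332,247))
pr("tab c",T2(626,497),S2(390,447))
pr("lip L",T2(107,170),S2(310,30)); pr("lip R",T2(358,150),S2(450,103)); pr("rim L",T2(112,430),S2(153,103)); pr("rim R",T2(373,408),S2(300,185))
for n,x,y,z in(("floorFL",135,268,190),("FR",360,250,190),("BL",135,358,190),("BR",362,335,190),("trayNR",463,440,60),("trayFR",428,8,110),("trayFL",110,35,110)):
    o,d=T2(x,y); print(n,o+d*(z-o[2])/d[2])
t=cv2.imread("pics/top0.png"); h=cv2.cvtColor(t,cv2.COLOR_BGR2HSV)
for cx,cy in((347,263),(376,248),(404,242),(464,248)):
    m=np.zeros(t.shape[:2],np.uint8); x0,y0,x1,y1=cx-12,cy-27,cx+13,cy+27
    g=h[y0:y1,x0:x1,2]; sub=cv2.inRange(h[y0:y1,x0:x1],(5,50,70),(26,110,158))
    sub=cv2.morphologyEx(sub,cv2.MORPH_OPEN,np.ones((5,5)))
    c=max(cv2.findContours(sub,0,1)[0],key=cv2.contourArea)+np.array([x0,y0])
    P=np.array([onz("top",*q,22) for q in cv2.boxPoints(cv2.minAreaRect(c))])
    e=[np.linalg.norm(P[1]-P[0]),np.linalg.norm(P[2]-P[1])]; k=int(np.argmax(e)); d=P[k+1]-P[k]
    print("off",P.mean(0),np.array(e),np.degrees(np.arctan2(d[1],d[0])))
TC=lambda x,y:ray("top",130+x/2.286,140+y/2.287); SC=lambda x,y:ray("scene",170+x/2.4,140+y/2.4)
pr("o1 nearL",TC(481,330),SC(305,402)); pr("o1 nearR",TC(510,330),SC(322,420)); pr("o1 farR",TC(513,236),SC(405,365))
pr("o4 farR",TC(777,202),SC(667,515));pr("o4 nearL",TC(750,297),SC(566,570))
for u,v in((352,380),(375,310),(393,230),(410,160),(440,50)):
    o,d=ray("scene",u,v)
    for z in range(-400,1200,20):
        P=o+d*(z-o[2])/d[2]; a,b=proj("top",P)
        if abs(b-(300-(a-420)*.19))<5: print("hose",(u,v),P,(round(a),round(b)))
E
```

```text
bar L [366.6 440.3 198.4] 0.09591816845092346
bar R [378.1 298.5 202.1] 5.01834098676734
crank in [416.4 252.3 244.4] 1.6887833860915877
crank out [419.2 207.8 246.5] 9.843686005359661
tab c [404.6 131.7  98.2] 7.839499415139935
lip L [617.5 473.1 227.3] 5.997748278634383
lip R [629.2 302.9 230.5] 4.858762885570266
rim L [439.8 459.7 242.5] 6.4779810338564765
rim R [453.6 286.1 245.1] 7.09035403181722
floorFL [554.2 465.1 190. ]
FR [565.9 310.  190. ]
BL [491.8 463.3 190. ]
BR [507.  307.5 190. ]
trayNR [446.5 257.8  60. ]
trayFR [757.9 279.8 110. ]
trayFL [739.2 511.9 110. ]
off [440.4 -73.4  22. ] [29.9 56.7] 179.55473710357072
off [ 490.2 -168.6   22. ] [33.3 57. ] 179.21747206622112
off [ 520.  -268.8   22. ] [80. 84.] 178.78796475524072
off [ 500.7 -467.5   22. ] [79.7 80.4] 178.09347351125075
o1 nearL [333.1 -56.9  19.8] 3.084312256025286
o1 nearR [330.4 -96.6  20.9] 3.517997692289838
o1 farR [ 469.1 -104.3   24.8] 3.676370910105201
o4 farR [ 517.8 -488.4   29. ] 7.0593878586391225
o4 nearL [ 381.  -448.6   13.4] 6.536794354202928
hose (352, 380) [ 286.9 -338.4  -20. ] (424, 298)
hose (352, 380) [ 276.4 -346.7    0. ] (428, 301)
hose (375, 310) [ 306.  -374.8  300. ] (456, 290)
hose (375, 310) [ 292. -385.  320.] (462, 295)
hose (393, 230) [ 319.1 -386.8  560. ] (486, 283)
```

```bash
cat >> h.py <<'E'
def go(x,y,z,yawdeg):
    s=manip.read_state(); y0=np.degrees(s["eef_rot"][2]); d=(yawdeg-y0+180)%360-180
    print("clock %.1f"%s["clock"],"pos",np.round(s["eef_pos"],1),"yaw %.1f"%y0,"F",np.round(s["wrist_force"],1),"gap %.1f"%s["finger_gap"],
      "-> shift cm",np.round(tool(np.array([x,y,z])-s["eef_pos"]),2),"roll %.2f"%(-d/5),"j6end %.2f"%(np.arctan2(y,x)-.067+np.pi/2-np.radians(y0+d)))
E
python3 - <<'E'
from h import *
np.set_printoptions(precision=1,suppress=True)
TC=lambda x,y:onz("top",130+x/2.286,140+y/2.287,22)
for q in ([(483,236),(513,236),(510,330),(481,330)],[(548,198),(578,202),(573,297),(545,293)],[(617,188),(645,191),(637,286),(610,283)],[(750,200),(777,202),(775,297),(750,297)]):
    P=np.array([TC(*c) for c in q]); f=(P[0]+P[1])/2; n=(P[2]+P[3])/2; d=f-n
    print(P.mean(0),np.linalg.norm(d),np.linalg.norm(P[0]-P[1]),np.degrees(np.arctan2(d[1],d[0])))
go(402,-77,150,180)
E
```

```text
[400.  -79.1  22. ] 136.36489271617165 43.63796471123461 -1.9355007066992613
[ 451.2 -172.7   22. ] 138.7055753231567 44.056710326555944 -3.1385893733412127
[ 466.2 -269.1   22. ] 139.2832645622541 40.94865678994363 -5.55547841289425
[ 448.  -465.1   22. ] 139.72353751334103 39.19176196975077 -2.3562943947817834
clock 0.1 pos [124.7 535.5 218.9] yaw 166.9 F [ 1.1 -0.2  0.3] gap 94.0 -> shift cm [-40.9 -53.4   7. ] roll -2.62 j6end -1.83
```

```bash
python3 -m creep '[[0.5,[-41,-53.5,-5],-2.2],[0.5,[-41,-53.5,-5],-2.2],[0.5,[-41,-53.5,-5],-2.2],[0.5,[-41,-53.5,-5],-2.2],[0.5,[-41,-53.5,-5],-2.2],[0.5,[-41,-53.5,-5],-2.2],[0.5,[-41,-53.5,-5],-2.2],[0.5,[-41,-53.5,-5],-2.2],[0.5,[-41,-53.5,-5],-2.2],[0.5,[-41,-53.5,-5],-2.2],[0.5,[-41,-53.5,-5],-2.2],[0.5,[-41,-53.5,-5],-2.2]]' 30
python3 -c "
from h import *
go(401,-78,80,178)"
```

```text
clock: 1.3
eef_pos: [371.7, -11.6, 264.1]
eef_rot: [3.142, 0.0, 3.104]
wrist_force: [1.1, 1.8, 0.1]
finger_gap: 70.2
finger_force: 0.0
clock 1.3 pos [371.7 -11.6 264.1] yaw 177.9 F [1.1 1.8 0.1] gap 70.2 -> shift cm [-3.17 -6.52 18.41] roll -0.03 j6end -1.80
```

```bash
python3 -m creep '[[0.5,[-3.2,-6.5,12],0],[0.5,[-3.2,-6.5,12],0],[0.5,[-3.2,-6.5,12],0],[0.5,[-3.2,-6.5,12],0],[0.5,[-3.2,-6.5,12],0]]'
python3 -c "
from h import *
go(401,-78,23,178); snap('top','top1')
t=cv2.imread('pics/top1.png');cv2.imwrite('pics/a.png',cv2.resize(t[190:310,270:500],(800,417)))"
```

```text
clock: 1.8
eef_pos: [400.9, -75.5, 144.1]
eef_rot: [3.141, -0.001, 3.104]
wrist_force: [-0.2, -0.4, -0.2]
finger_gap: 70.1
finger_force: 0.0
clock 1.8 pos [400.9 -75.5 144.1] yaw 177.8 F [-0.2 -0.4 -0.2] gap 70.1 -> shift cm [-0.03 -0.26 12.11] roll -0.03 j6end -1.80
```

View pics/a.png

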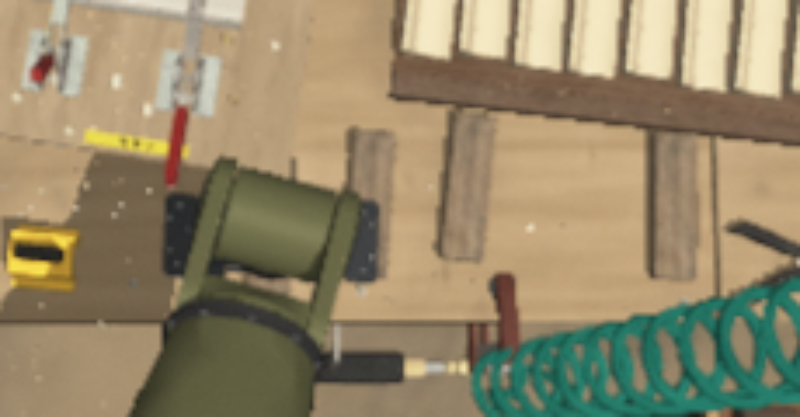

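The view shows the gripper centred over offcut 1, with the other offcuts unmoved. I'm descending and gripping.

```bash
python3 -m creep '[[0.5,[0,-0.25,5],0],[0.5,[0,-0.25,9],0],[0.5,[0,-0.25,12.1],0],[0.5,[0,-0.25,12.1],0],[0.5,[0,-0.25,12.1],0],[-0.4,[0,-0.25,12.1],0],[-0.4,[0,-0.25,12.1],0],[-0.4,[0,-0.25,12.1],0],[-0.4,[0,-0.25,12.1],0],[-0.4,[0,-0.25,12.1],0],[-0.4,[0,-0.25,12.1],0]]' 30
python3 -c "
from h import *
go(532,381,330,94.5)"
```

```text
clock: 2.95
eef_pos: [401.4, -78.3, 23.4]
eef_rot: [-3.141, 0.001, 3.105]
wrist_force: [-2.0, -0.2, 9.3]
finger_gap: 39.5
finger_force: 30.0
clock 3.0 pos [401.4 -78.3  23.4] yaw 177.9 F [-2.  -0.2  9.3] gap 39.5 -> shift cm [-11.38  46.37 -30.66] roll 16.68 j6end 0.48
```

```bash
python3 -m creep '[[-0.4,[0,0,-8],0],[-0.4,[0,0,-16],0],[-0.4,[0,0,-20],0],[-0.4,[-11.4,46.4,-30.7],16.7],[-0.4,[-11.4,46.4,-30.7],16.7],[-0.4,[-11.4,46.4,-30.7],16.7],[-0.4,[-11.4,46.4,-30.7],16.7],[-0.4,[-11.4,46.4,-30.7],16.7],[-0.4,[-11.4,46.4,-30.7],16.7],[-0.4,[-11.4,46.4,-30.7],16.7],[-0.4,[-11.4,46.4,-30.7],16.7],[-0.4,[-11.4,46.4,-30.7],16.7]]'
python3 -c "
from h import *
go(532,381,330,94.5)"
```

```text
clock: 4.15
eef_pos: [508.1, 296.7, 301.1]
eef_rot: [-3.141, 0.0, 1.871]
wrist_force: [1.2, -0.2, 0.2]
finger_gap: 28.9
finger_force: 0.0
clock 4.2 pos [508.1 296.7 301.1] yaw 107.2 F [ 1.2 -0.2  0.2] gap 28.9 -> shift cm [ 7.34  4.78 -2.89] roll 2.54 j6end 0.48
```

The gap is 28.9 mm with no force, so the block was dropped. I'll look.

```bash
python3 -c "
from h import *
snap('top','top2'); t=cv2.imread('pics/top2.png');s=snap('scene','scene2')[:,:,::-1]
cv2.imwrite('pics/b.png',np.hstack([cv2.resize(t[140:310,130:480],(480,233)),]));
a=cv2.resize(t[150:310,140:500],(800,356)); b=cv2.resize(s[150:400,180:480],(290,242))
c=np.zeros((600,800,3),np.uint8); c[:356]=a; c[356:598,:290]=b; c[356:598,300:800]=cv2.resize(s[230:351,230:480],(500,242)); cv2.imwrite('pics/b.png',c)"
```

```text
(no output)
```

View pics/b.png

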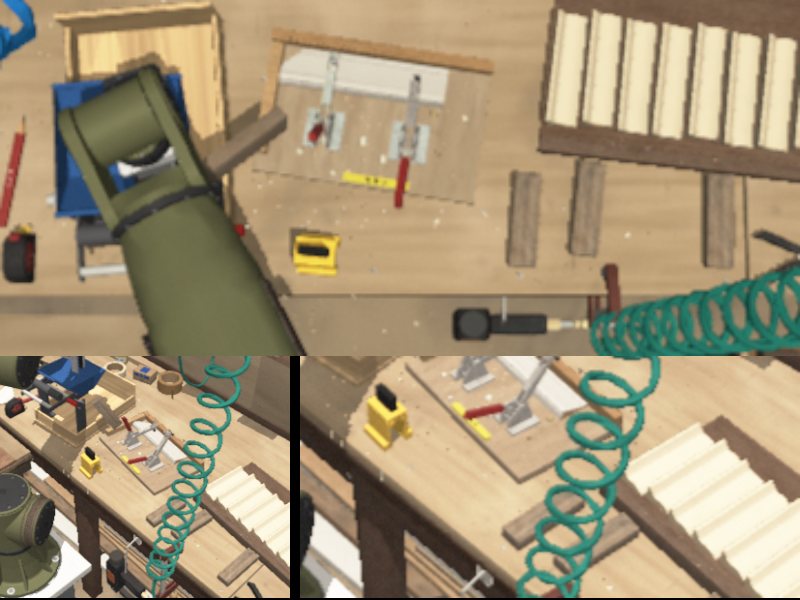

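The picture shows offcut 1 flung out mid-swing. It is leaning on the tray's right wall, with its centre near crop (250,140), so about pixel (252,213). I'll go on with the others using a stronger grip and slower moves, and fetch that one later.

```bash
python3 -c "
from h import *
go(451.5,-173,150,177)"
```

```text
clock 4.2 pos [508.4 299.3 301.2] yaw 107.4 F [-0.3 -0.3 -1.1] gap 28.2 -> shift cm [-43.39 -19.54  15.05] roll -13.93 j6end -1.95
```

```bash
python3 -m creep '[[0.5,[-43.4,-19.5,3],-13.9],[0.5,[-43.4,-19.5,3],-13.9],[0.5,[-43.4,-19.5,3],-13.9],[0.5,[-43.4,-19.5,3],-13.9],[0.5,[-43.4,-19.5,3],-13.9],[0.5,[-43.4,-19.5,3],-13.9],[0.5,[-43.4,-19.5,3],-13.9],[0.5,[-43.4,-19.5,3],-13.9],[0.5,[-43.4,-19.5,3],-13.9],[0.5,[-43.4,-19.5,15],-13.9],[0.5,[-43.4,-19.5,15],-13.9],[0.5,[-43.4,-19.5,15],-13.9]]' 60
python3 -c "
from h import *
go(451.5,-173,21,177)"
```

```text
clock: 5.45
eef_pos: [451.8, -178.8, 148.4]
eef_rot: [3.141, -0.001, 3.091]
wrist_force: [0.8, 0.5, -0.3]
finger_gap: 70.3
finger_force: 0.0
clock 5.5 pos [ 451.8 -178.8  148.4] yaw 177.1 F [ 0.8  0.5 -0.3] gap 70.3 -> shift cm [ 0.04  0.57 12.74] roll 0.02 j6end -1.95
```

```bash
python3 -m creep '[[0.5,[0,0.4,5],0],[0.5,[0,0.4,9],0],[0.5,[0,0.4,12.8],0],[0.5,[0,0.4,12.8],0],[0.5,[0,0.4,12.8],0],[-0.4,[0,0.4,12.8],0],[-0.4,[0,0.4,12.8],0],[-0.4,[0,0.4,12.8],0],[-0.4,[0,0.4,12.8],0],[-0.4,[0,0.4,12.8],0],[-0.4,[0,0.4,12.8],0],[-0.4,[0,0.4,12.8],0]]' 60
python3 -m creep '[[-0.4,[0,0,-1.5],0],[-0.4,[0,0,-3],0],[-0.4,[0,0,-5],0],[-0.4,[0,0,-7],0],[-0.4,[0,0,-9],0],[-0.4,[0,0,-12],0],[-0.4,[0,0,-15],0],[-0.4,[0,0,-18],0],[-0.4,[0,0,-21],0],[-0.4,[0,0,-24],0],[-0.4,[0,0,-27],0],[-0.4,[0,0,-30],0]]'
python3 -c "
from h import *
go(532,381,330,94.5)"
```

```text
clock: 6.65
eef_pos: [453.9, -173.8, 23.2]
eef_rot: [-3.141, 0.001, 3.091]
wrist_force: [-1.9, 0.4, 7.1]
finger_gap: 39.3
finger_force: 60.0
clock: 7.85
eef_pos: [453.1, -173.3, 323.6]
eef_rot: [3.141, -0.0, 3.091]
wrist_force: [0.1, 0.9, -1.7]
finger_gap: 39.5
finger_force: 60.0
clock 7.8 pos [ 453.1 -173.3  323.6] yaw 177.1 F [ 0.1  0.9 -1.7] gap 39.5 -> shift cm [-5.07 55.76 -0.63] roll 16.52 j6end 0.48
```

```bash
python3 -m creep '[[-0.4,[-0.1,1,0],0.3],[-0.4,[-0.3,3,0],0.9],[-0.4,[-0.5,6,0],1.8],[-0.4,[-0.8,9.5,0],2.8],[-0.4,[-1.2,13,0],3.9],[-0.4,[-1.5,16.5,0],4.9],[-0.4,[-1.8,20,0],5.9],[-0.4,[-2.1,23.5,0],6.9],[-0.4,[-2.4,27,0],8],[-0.4,[-2.8,30.5,0],9],[-0.4,[-3,33,0],9.8],[-0.4,[-3.2,35,0],10.4]]'
python3 -c "
from h import *
go(532,381,330,94.5)"
```

```text
clock: 9.05
eef_pos: [502.9, 176.0, 322.1]
eef_rot: [-3.141, -0.0, 2.182]
wrist_force: [0.0, -0.5, -1.7]
finger_gap: 39.5
finger_force: 60.0
clock 9.1 pos [502.9 176.  322.1] yaw 125.0 F [ 0.  -0.5 -1.7] gap 39.5 -> shift cm [15.13 14.14 -0.79] roll 6.10 j6end 0.48
```

```bash
python3 -m creep '[[-0.4,[1.2,1.1,0],0.6],[-0.4,[3.1,2.9,0],1.3],[-0.4,[5.5,5.1,0],2.2],[-0.4,[7.8,7.3,0],3.2],[-0.4,[10,9.4,0],4],[-0.4,[12,11.3,0],4.8],[-0.4,[13.8,12.9,0],5.5],[-0.4,[15,14,0],6.1],[-0.4,[15.1,14.1,0],6.1],[-0.4,[15.1,14.1,0],6.1]]'
python3 -c "
from h import *
go(532,381,215,94.5)"
```

```text
clock: 10.05
eef_pos: [531.6, 378.7, 322.0]
eef_rot: [-3.141, 0.0, 1.653]
wrist_force: [0.5, -0.1, -2.8]
finger_gap: 39.3
finger_force: 60.0
clock 10.1 pos [531.6 378.7 322. ] yaw 94.7 F [ 0.5 -0.1 -2.8] gap 39.3 -> shift cm [ 0.23  0.06 10.7 ] roll 0.04 j6end 0.48
```

```bash
python3 -m creep '[[-0.4,[0.2,0,2],0],[-0.4,[0.2,0,5],0],[-0.4,[0.2,0,7],0],[-0.4,[0.2,0,9],0],[-0.4,[0.2,0,10],0],[-0.4,[0.2,0,10.6],0],[-0.4,[0.2,0,10.7],0],[-0.4,[0.2,0,10.7],0]]'
python3 -m creep '[[0.08,[0,0,0],0],[0.08,[0,0,0],0],[0.08,[0,0,0],0],[0.08,[0,0,0],0],[0.08,[0,0,-2],0],[0.08,[0,0,-5],0],[0.08,[0,0,-9],0],[0.08,[0,0,-13],0]]'
python3 -c "
from h import *
go(467.5,-269,150,174.5)"
```

```text
clock: 10.85
eef_pos: [531.9, 380.9, 216.3]
eef_rot: [3.141, -0.0, 1.651]
wrist_force: [1.0, -0.2, -0.7]
finger_gap: 39.5
finger_force: 60.0
clock: 11.65
eef_pos: [531.4, 380.8, 346.9]
eef_rot: [-3.141, 0.0, 1.651]
wrist_force: [-0.1, -0.1, 0.4]
finger_gap: 50.8
finger_force: 0.0
clock 11.7 pos [531.4 380.8 346.9] yaw 94.6 F [-0.1 -0.1  0.4] gap 50.8 -> shift cm [-64.26 -11.56  19.71] roll -15.98 j6end -2.06
```

```bash
python3 -m creep '[[0.5,[-64.3,-11.6,7],-16],[0.5,[-64.3,-11.6,7],-16],[0.5,[-64.3,-11.6,7],-16],[0.5,[-64.3,-11.6,7],-16],[0.5,[-64.3,-11.6,7],-16],[0.5,[-64.3,-11.6,7],-16],[0.5,[-64.3,-11.6,7],-16],[0.5,[-64.3,-11.6,7],-16],[0.5,[-64.3,-11.6,7],-16],[0.5,[-64.3,-11.6,7],-16],[0.5,[-64.3,-11.6,7],-16],[0.5,[-64.3,-11.6,7],-16]]' 60
python3 -m creep '[[0.5,[-6.5,-1.2,0],-1],[0.5,[-6.5,-1.2,0],-1],[0.5,[-6.5,-1.2,0],-1]]'
python3 -c "
from h import *
go(467.5,-269,20,174.5)
t=snap('top','top3')[:,:,::-1]; s=snap('scene','scene3')[:,:,::-1]
c=np.zeros((600,800,3),np.uint8); c[:340]=cv2.resize(t[150:303,140:500],(800,340)); c[340:600,:400]=cv2.resize(s[140:244,200:360],(400,260)); c[340:600,400:]=cv2.resize(s[220:350,280:480],(400,260)); cv2.imwrite('pics/c.png',c)"
```

```text
clock: 12.85
eef_pos: [476.2, -181.8, 285.3]
eef_rot: [-3.141, 0.001, 3.048]
wrist_force: [1.8, -0.3, 0.5]
finger_gap: 70.5
finger_force: 0.0
clock: 13.15
eef_pos: [541.2, -198.7, 284.1]
eef_rot: [3.141, -0.001, 3.134]
wrist_force: [-0.1, -0.2, -0.4]
finger_gap: 70.6
finger_force: 0.0
clock 13.2 pos [ 541.2 -198.7  284.1] yaw 179.6 F [-0.1 -0.2 -0.4] gap 70.6 -> shift cm [ 7.29 -7.1  26.41] roll 1.01 j6end -2.06
```

View pics/c.png

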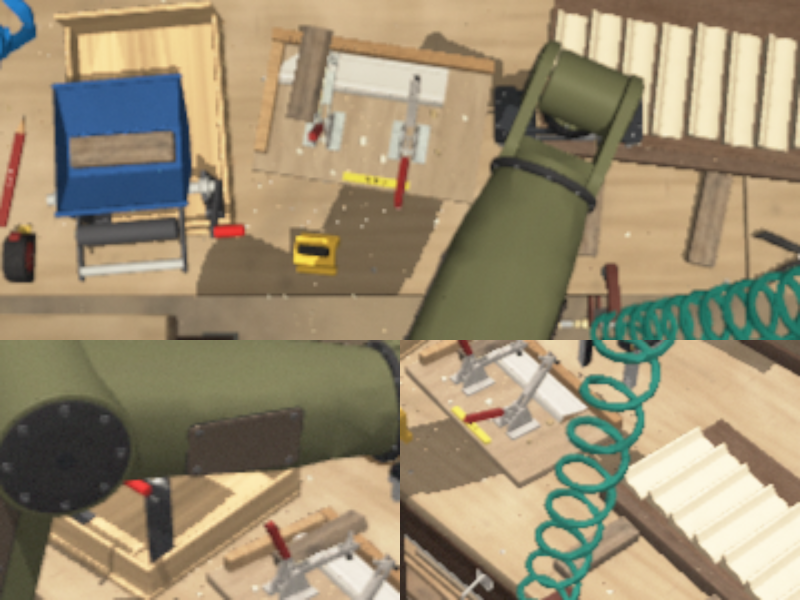

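Offcut 2 lies centred in the upright skip. Offcut 1 came to rest on the clamp jig at pixel (279,183). Offcut 4 was nudged and is now tilted, near (459,248). Next is offcut 3.

```bash
python3 -m creep '[[0.5,[7.3,-7.1,5],1],[0.5,[7.3,-7.1,10],1],[0.5,[7.3,-7.1,14],1],[0.5,[7.3,-7.1,14],1],[0.5,[7.3,-7.1,14],1],[0.5,[7.3,-7.1,14],1]]'
python3 -c "
from h import *
go(467.5,-269,20,174.5)
t=snap('top','top4')[:,:,::-1];h=cv2.cvtColor(t.copy(),cv2.COLOR_BGR2HSV)"
```

```text
clock: 13.85
eef_pos: [467.1, -268.2, 146.8]
eef_rot: [-3.141, 0.001, 3.047]
wrist_force: [-0.5, 0.6, 0.4]
finger_gap: 70.8
finger_force: 0.0
clock 13.8 pos [ 467.1 -268.2  146.8] yaw 174.6 F [-0.5  0.6  0.4] gap 70.8 -> shift cm [-0.03 -0.07 12.68] roll 0.02 j6end -2.06
```

```bash
python3 -m creep '[[0.5,[0,-0.1,5],0],[0.5,[0,-0.1,9],0],[0.5,[0,-0.1,12.5],0],[0.5,[0,-0.1,12.5],0],[0.5,[0,-0.1,12.5],0],[-0.4,[0,-0.1,12.5],0],[-0.4,[0,-0.1,12.5],0],[-0.4,[0,-0.1,12.5],0],[-0.4,[0,-0.1,12.5],0],[-0.4,[0,-0.1,12.5],0],[-0.4,[0,-0.1,12.5],0],[-0.4,[0,-0.1,12.5],0]]' 60
python3 -m creep '[[-0.4,[0,0,-1.5],0],[-0.4,[0,0,-3],0],[-0.4,[0,0,-5],0],[-0.4,[0,0,-7],0],[-0.4,[0,0,-9],0],[-0.4,[0,0,-12],0],[-0.4,[0,0,-15],0],[-0.4,[0,0,-18],0],[-0.4,[0,0,-21],0],[-0.4,[0,0,-24],0],[-0.4,[0,0,-27],0],[-0.4,[0,0,-30],0]]'
python3 -c "
from h import *
go(532,381,330,94.5)"
```

```text
clock: 15.1
eef_pos: [467.0, -269.7, 20.8]
eef_rot: [-3.141, 0.001, 3.047]
wrist_force: [-2.0, 1.2, 7.8]
finger_gap: 39.3
finger_force: 60.0
clock: 16.3
eef_pos: [466.2, -269.1, 322.2]
eef_rot: [-3.142, 0.0, 3.047]
wrist_force: [-0.3, -0.4, -1.4]
finger_gap: 39.3
finger_force: 59.9
clock 16.3 pos [ 466.2 -269.1  322.2] yaw 174.6 F [-0.3 -0.4 -1.4] gap 39.3 -> shift cm [-0.42 65.34 -0.78] roll 16.02 j6end 0.48
```

```bash
python3 -m creep '[[-0.4,[0,1,0],0.3],[-0.4,[0,3,0],0.8],[-0.4,[0,6,0],1.5],[-0.4,[0,9.5,0],2.4],[-0.4,[0,13,0],3.3],[-0.4,[0,17,0],4.3],[-0.4,[0,21,0],5.3],[-0.4,[0,25,0],6.3],[-0.4,[0,29,0],7.2],[-0.4,[0,33,0],8.1],[-0.4,[0,36,0],8.8],[-0.4,[0,38,0],9.3]]'
python3 -c "
from h import *
go(532,381,330,94.5)"
```

```text
clock: 17.5
eef_pos: [501.9, 110.9, 320.9]
eef_rot: [3.142, -0.0, 2.235]
wrist_force: [0.4, -0.5, -2.7]
finger_gap: 39.4
finger_force: 59.9
clock 17.5 pos [501.9 110.9 320.9] yaw 128.0 F [ 0.4 -0.5 -2.7] gap 39.4 -> shift cm [19.42 19.02 -0.91] roll 6.71 j6end 0.48
```

```bash
python3 -m creep '[[-0.4,[1,1,0],0.4],[-0.4,[2.6,2.5,0],1],[-0.4,[5,4.8,0],1.9],[-0.4,[7.5,7.2,0],2.7],[-0.4,[10,9.7,0],3.5],[-0.4,[12.5,12.2,0],4.4],[-0.4,[15,14.7,0],5.2],[-0.4,[17,16.6,0],5.9],[-0.4,[18.6,18.2,0],6.5],[-0.4,[19.4,19,0],6.7],[-0.4,[19.4,19,0],6.7],[-0.4,[19.4,19,0],6.7]]'
python3 -c "
from h import *
go(532,381,235,94.5)"
```

```text
clock: 18.7
eef_pos: [532.2, 378.3, 320.5]
eef_rot: [-3.141, 0.0, 1.652]
wrist_force: [0.2, 0.4, -0.6]
finger_gap: 39.5
finger_force: 59.9
clock 18.7 pos [532.2 378.3 320.5] yaw 94.6 F [ 0.2  0.4 -0.6] gap 39.5 -> shift cm [0.27 0.01 8.55] roll 0.03 j6end 0.48
```

```bash
python3 -m creep '[[-0.4,[0.2,0,2],0],[-0.4,[0.2,0,4],0],[-0.4,[0.2,0,6],0],[-0.4,[0.2,0,7.5],0],[-0.4,[0.2,0,8.3],0],[-0.4,[0.2,0,8.6],0],[-0.4,[0.2,0,8.6],0],[-0.4,[0.2,0,8.6],0]]'
python3 -m creep '[[0.08,[0,0,0],0],[0.08,[0,0,0],0],[0.08,[0,0,0],0],[0.08,[0,0,0],0],[0.08,[0,0,-2],0],[0.08,[0,0,-5],0],[0.08,[0,0,-9],0],[0.08,[0,0,-12],0]]'
python3 -c "
from h import *
go(458,-460,280,170)"
```

```text
clock: 19.5
eef_pos: [532.5, 380.7, 235.1]
eef_rot: [3.14, -0.001, 1.651]
wrist_force: [-0.2, 0.7, -1.2]
finger_gap: 39.5
finger_force: 59.9
clock: 20.3
eef_pos: [532.2, 380.7, 356.7]
eef_rot: [3.14, -0.001, 1.651]
wrist_force: [-0.6, -0.6, 0.0]
finger_gap: 51.0
finger_force: 0.0
clock 20.3 pos [532.2 380.7 356.7] yaw 94.6 F [-0.6 -0.6  0. ] gap 51.0 -> shift cm [-83.21 -14.13   7.58] roll -15.08 j6end -2.25
```

```bash
python3 -m creep '[[0.5,[4.6,-33,0],0],[0.5,[4.6,-33,0],0],[0.5,[4.6,-33,0],0],[0.5,[4.6,-33,0],0],[0.5,[4.6,-33,0],0],[0.5,[4.6,-33,0],0],[0.5,[4.6,-33,0],0],[0.5,[4.6,-33,0],0]]' 60
python3 -c "
from h import *
t=snap('top','top5')[:,:,::-1]; s=snap('scene','scene5')[:,:,::-1]
c=np.zeros((600,800,3),np.uint8); c[:300,:400]=cv2.resize(t[165:255,150:270],(400,300)); c[:300,400:]=cv2.resize(t[210:300,410:530],(400,300))
c[300:,:400]=cv2.resize(s[140:230,240:360],(400,300)); c[300:,400:]=cv2.resize(t[150:240,230:350],(400,300)); cv2.imwrite('pics/d.png',c)"
```

```text
clock: 21.1
eef_pos: [196.7, 400.3, 355.0]
eef_rot: [3.141, -0.002, 1.654]
wrist_force: [0.5, 0.0, 0.6]
finger_gap: 70.7
finger_force: 0.0
```

View pics/d.png

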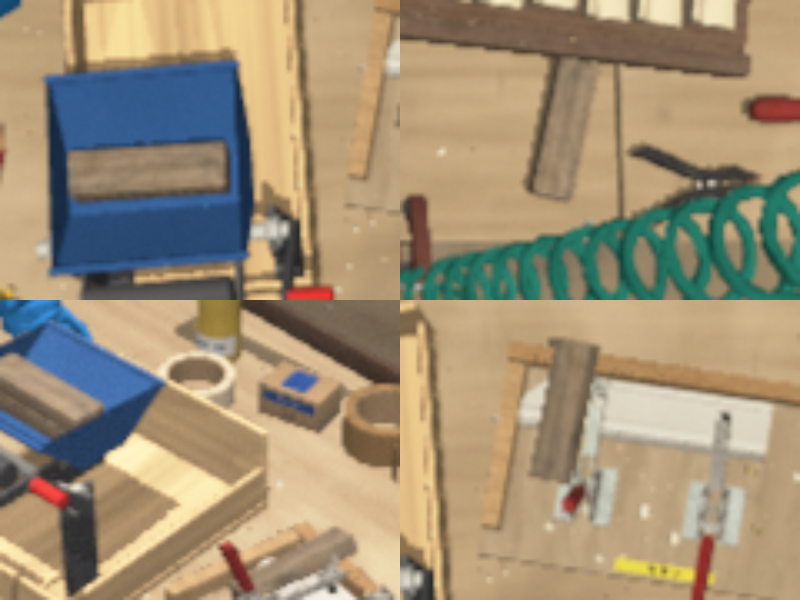

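Two offcuts are stacked neatly in the upright skip. Offcut 4 is tilted, with its centre near (459,248). Offcut 1 lies on the jig fence beside a clamp, with its centre near (280,183).

```bash
python3 -c "
from h import *
np.set_printoptions(precision=1,suppress=True)
s=manip.read_state(); p=s['eef_pos']; print(s['joints'].round(3),np.arctan2(p[1],p[0]))
def m(q,z,ou,ov,ox,oy):
    P=np.array([onz('top',ou+(x-ox)/3.333,ov+(y-oy)/3.333,z) for x,y in q]); d=(P[0]+P[1]-P[2]-P[3])/2
    print(P.mean(0),np.linalg.norm(d),np.linalg.norm(P[0]-P[1]),np.degrees(np.arctan2(d[1],d[0])))
m([(556,57),(598,62),(570,198),(528,190)],22,410,210,400,0)
for z in (40,60): m([(553,340),(598,346),(576,480),(532,474)],z,230,150,400,300)
go(447,-300,300,170)"
```

```text
[ 1.  -0.   1.6 -0.   1.6  0.9] 1.1085720653409443
[ 450.8 -449.2   22. ] 137.87830828570804 41.95228276976249 -13.315364758645652
[669.6 146.1  40. ] 138.1542242302705 45.84379033167324 -8.608930087922637
[665.3 144.2  60. ] 136.6351502364428 45.33971519347648 -8.60893008792263
clock 21.2 pos [199.4 400.3 354.5] yaw 94.7 F [0.3 0.2 0.4] gap 70.6 -> shift cm [-71.8  19.    5.4] roll -15.07 j6end -2.05
```

```bash
python3 -m creep '[[0.5,[-72,19,3],-14.4],[0.5,[-72,19,3],-14.4],[0.5,[-72,19,3],-14.4],[0.5,[-72,19,3],-14.4],[0.5,[-72,19,3],-14.4],[0.5,[-72,19,3],-14.4],[0.5,[-72,19,3],-14.4],[0.5,[-72,19,3],-14.4],[0.5,[-72,19,3],-14.4],[0.5,[-72,19,3],-14.4],[0.5,[-72,19,3],-14.4],[0.5,[-72,19,3],-14.4]]'
python3 -c "
from h import *
go(451,-449,200,166.7)"
```

```text
clock: 22.4
eef_pos: [365.2, -62.0, 334.8]
eef_rot: [-3.142, 0.001, 2.91]
wrist_force: [1.0, 0.6, 0.4]
finger_gap: 70.1
finger_force: 0.0
clock 22.4 pos [365.2 -62.  334.8] yaw 166.7 F [1.  0.6 0.4] gap 70.1 -> shift cm [-17.24 -35.69  13.49] roll 0.00 j6end -2.19
```

```bash
python3 -m creep '[[0.5,[-17.2,-26,6],0],[0.5,[-17.2,-26,6],0],[0.5,[-17.2,-26,6],0],[0.5,[-17.2,-26,6],0],[0.5,[-17.2,-26,6],0],[0.5,[-17.2,-26,6],0],[0.5,[-17.2,-26,6],0],[0.5,[-17.2,-26,6],0]]'
python3 -c "
from h import *
print(manip.read_state()['effort'].round(1))
go(451,-449,160,166.7)"
python3 -m creep '[[0.5,[0,-1,0.5],0],[0.5,[0,-2,1],0],[0.5,[0,-3,1.5],0],[0.5,[0,-3,1.5],0],[0.5,[0,-3,1.5],0]]'
python3 -c "
from h import *
print(manip.read_state()['effort'].round(1))
go(451,-449,160,166.7); snap('top','top6')
t=cv2.imread('pics/top6.png'); s=snap('scene','scene6')[:,:,::-1]
cv2.imwrite('pics/e.png',np.hstack([cv2.resize(t[200:350,370:570],(400,300)),cv2.resize(s[150:450,250:650],(400,300))]))"
```

```text
clock: 23.2
eef_pos: [471.0, -355.0, 272.3]
eef_rot: [3.14, -0.003, 2.904]
wrist_force: [-0.1, 0.6, 0.6]
finger_gap: 70.4
finger_force: 0.0
[ -1.5 -55.9 -38.6  -0.1  -0.   -0.3]
clock 23.2 pos [ 471.  -355.   272.3] yaw 166.4 F [-0.1  0.6  0.6] gap 70.4 -> shift cm [-0.3  -9.63 11.22] roll -0.06 j6end -2.19
clock: 23.7
eef_pos: [464.7, -381.0, 259.9]
eef_rot: [-3.142, 0.0, 2.907]
wrist_force: [-0.1, 0.3, 0.3]
finger_gap: 70.3
finger_force: 0.0
[ -0.7 -58.7 -36.3  -0.1   0.   -0.1]
clock 23.7 pos [ 464.7 -381.   259.9] yaw 166.6 F [-0.1  0.3  0.3] gap 70.3 -> shift cm [-0.25 -6.93  9.99] roll -0.03 j6end -2.19
```

View pics/e.png

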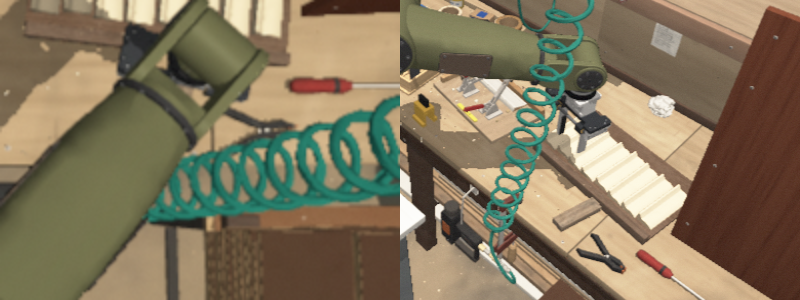

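The forearm already overlaps the coil in the image and j1 effort stays near zero. I'll continue gently and watch it.

```bash
python3 -m creep '[[0.5,[0,-1,1],0],[0.5,[0,-2,2],0],[0.5,[0,-3,3],0],[0.5,[0,-3,3],0]]'
python3 -c "
from h import *
print(manip.read_state()['effort'].round(1))"
python3 -m creep '[[0.5,[0,-1,1],0],[0.5,[0,-2,2],0],[0.5,[-0.2,-3,3],0],[0.5,[-0.2,-4,4],0],[0.5,[-0.2,-4,5],0],[0.5,[-0.2,-4,5],0]]'
python3 -c "
from h import *
print(manip.read_state()['effort'].round(1))
go(451,-449,21,166.7)"
```

```text
clock: 24.2
eef_pos: [456.8, -411.2, 227.3]
eef_rot: [3.14, -0.003, 2.906]
wrist_force: [-0.4, 0.9, 0.5]
finger_gap: 70.6
finger_force: 0.0
[ -0.5 -62.4 -36.6  -0.1  -0.3  -0.3]
clock: 24.8
eef_pos: [450.0, -449.3, 177.7]
eef_rot: [3.14, -0.002, 2.907]
wrist_force: [0.0, -0.2, -0.1]
finger_gap: 70.2
finger_force: 0.0
[ -0.7 -65.7 -35.5  -0.1  -0.3  -0. ]
clock 24.8 pos [ 450.  -449.3  177.7] yaw 166.6 F [ 0.  -0.2 -0.1] gap 70.2 -> shift cm [-0.13  0.03 15.67] roll -0.03 j6end -2.19
```

```bash
python3 -m creep '[[0.5,[-0.1,0,4],0],[0.5,[-0.1,0,8],0],[0.5,[-0.1,0,12],0],[0.5,[-0.1,0,15.7],0],[0.5,[-0.1,0,15.7],0],[0.5,[-0.1,0,15.7],0],[-0.4,[-0.1,0,15.7],0],[-0.4,[-0.1,0,15.7],0],[-0.4,[-0.1,0,15.7],0],[-0.4,[-0.1,0,15.7],0],[-0.4,[-0.1,0,15.7],0],[-0.4,[-0.1,0,15.7],0]]' 60
python3 -m creep '[[-0.4,[0,0,-1.5],0],[-0.4,[0,0,-3],0],[-0.4,[0,0,-5],0],[-0.4,[0,0,-7],0],[-0.4,[0,0,-9],0],[-0.4,[0,0,-12],0],[-0.4,[0,0,-15],0],[-0.4,[0,0,-18],0],[-0.4,[0,0,-21],0],[-0.4,[0,0,-25],0],[-0.4,[0,0,-29],0],[-0.4,[0,0,-33],0]]'
python3 -c "
from h import *
print(manip.read_state()['effort'].round(1))
go(532,381,355,94.5)"
```

```text
clock: 26.0
eef_pos: [451.7, -450.3, 23.6]
eef_rot: [-3.141, 0.001, 2.907]
wrist_force: [-1.6, -0.1, 6.8]
finger_gap: 39.4
finger_force: 60.0
clock: 27.2
eef_pos: [451.0, -449.2, 355.9]
eef_rot: [-3.141, 0.001, 2.908]
wrist_force: [-0.0, -0.9, -2.2]
finger_gap: 39.4
finger_force: 60.0
[  0.1 -65.9 -32.8  -0.1  -1.7   0. ]
clock 27.2 pos [ 451.  -449.2  355.9] yaw 166.6 F [-0.  -0.9 -2.2] gap 39.4 -> shift cm [1.137e+01 8.264e+01 4.000e-02] roll 14.42 j6end 0.48
```

```bash
python3 -m creep '[[-0.4,[0.1,1,0],0.2],[-0.4,[0.4,3,0],0.5],[-0.4,[0.8,6,0],1],[-0.4,[1.3,9.5,0],1.6],[-0.4,[1.9,13.5,0],2.3],[-0.4,[2.4,17.5,0],3],[-0.4,[3,21.5,0],3.7],[-0.4,[3.5,25.5,0],4.4],[-0.4,[4.1,29.5,0],5.1],[-0.4,[4.6,33.5,0],5.8],[-0.4,[5.1,37,0],6.4],[-0.4,[5.4,39,0],6.8]]'
python3 -c "
from h import *
go(532,381,355,94.5)"
```

```text
clock: 28.4
eef_pos: [488.8, -55.4, 353.1]
eef_rot: [3.141, 0.0, 2.314]
wrist_force: [-0.3, 0.1, -2.3]
finger_gap: 39.2
finger_force: 60.0
clock 28.4 pos [488.8 -55.4 353.1] yaw 132.6 F [-0.3  0.1 -2.3] gap 39.2 -> shift cm [29.22 32.7  -0.18] roll 7.61 j6end 0.48
```

```bash
python3 -m creep '[[-0.4,[0.7,0.8,0],0.2],[-0.4,[2,2.2,0],0.5],[-0.4,[4.5,5,0],1.2],[-0.4,[7.2,8,0],1.9],[-0.4,[10,11.2,0],2.6],[-0.4,[13,14.5,0],3.4],[-0.4,[16,17.9,0],4.2],[-0.4,[19,21.2,0],5],[-0.4,[22,24.6,0],5.8],[-0.4,[25,28,0],6.5],[-0.4,[27.3,30.5,0],7.1],[-0.4,[28.8,32.2,0],7.5]]'
python3 -m creep '[[-0.4,[0,0,0],0],[-0.4,[0,0,0],0]]'
python3 -c "
from h import *
go(532,381,259,94.5)"
```

```text
clock: 29.6
eef_pos: [530.5, 374.3, 352.4]
eef_rot: [-3.141, 0.0, 1.659]
wrist_force: [0.4, -0.0, -1.7]
finger_gap: 39.3
finger_force: 60.0
clock: 29.8
eef_pos: [531.1, 372.0, 352.6]
eef_rot: [-3.141, 0.0, 1.661]
wrist_force: [0.5, -0.1, -1.3]
finger_gap: 39.2
finger_force: 60.0
clock 29.8 pos [531.1 372.  352.6] yaw 95.1 F [ 0.5 -0.1 -1.3] gap 39.2 -> shift cm [0.89 0.18 9.36] roll 0.13 j6end 0.48
```

```bash
python3 -m creep '[[-0.4,[0.9,0.2,2],0.1],[-0.4,[0.9,0.2,4],0.1],[-0.4,[0.9,0.2,6],0.1],[-0.4,[0.9,0.2,8],0.1],[-0.4,[0.9,0.2,9],0.1],[-0.4,[0.9,0.2,9.4],0.1],[-0.4,[0.9,0.2,9.4],0.1],[-0.4,[0.9,0.2,9.4],0.1]]'
python3 -m creep '[[0.1,[0,0,0],0],[0.1,[0,0,0],0],[0.1,[0,0,-1],0],[0.1,[0,0,-4],0],[0.1,[0,0,-9],0],[0.1,[0,0,-14],0],[0.1,[0,0,-14],0],[0.1,[0,0,-14],0],[0.1,[0,0,-14],0]]'
python3 -c "
from h import *
go(532,381,259,94.5)"
```

```text
clock: 30.6
eef_pos: [533.0, 381.0, 259.9]
eef_rot: [3.14, -0.001, 1.651]
wrist_force: [-0.4, -0.7, -1.6]
finger_gap: 39.3
finger_force: 60.0
clock: 31.5
eef_pos: [532.6, 381.0, 397.7]
eef_rot: [-3.14, 0.001, 1.651]
wrist_force: [-0.0, 0.3, -0.6]
finger_gap: 52.1
finger_force: 0.0
clock 31.5 pos [532.6 381.  397.7] yaw 94.6 F [-0.   0.3 -0.6] gap 52.1 -> shift cm [ 1.000e-02 -4.000e-02  1.387e+01] roll 0.02 j6end 0.48
```

Next I pull back towards (210,400) to look.

```bash
python3 -m creep '[[0.1,[4.6,-32,0],0],[0.1,[4.6,-32,0],0],[0.1,[4.6,-32,0],0],[0.1,[4.6,-32,0],0],[0.1,[4.6,-32,0],0],[0.1,[4.6,-32,0],0],[0.1,[4.6,-32,0],0],[0.1,[4.6,-32,0],0],[0.1,[4.6,-32,0],0]]'
python3 -c "
from h import *
t=snap('top','top7')[:,:,::-1]; s=snap('scene','scene7')[:,:,::-1]
c=np.zeros((600,800,3),np.uint8); c[:300,:400]=cv2.resize(t[150:285,150:330],(400,300)); c[:300,400:]=cv2.resize(s[140:245,200:340],(400,300))
c[300:,:]=cv2.resize(s[195:255,235:395],(800,300),interpolation=cv2.INTER_CUBIC); cv2.imwrite('pics/f.png',c)"
```

```text
clock: 32.4
eef_pos: [210.1, 401.3, 398.1]
eef_rot: [-3.141, 0.001, 1.652]
wrist_force: [0.4, 0.0, 0.5]
finger_gap: 51.9
finger_force: 0.0
```

View pics/f.png

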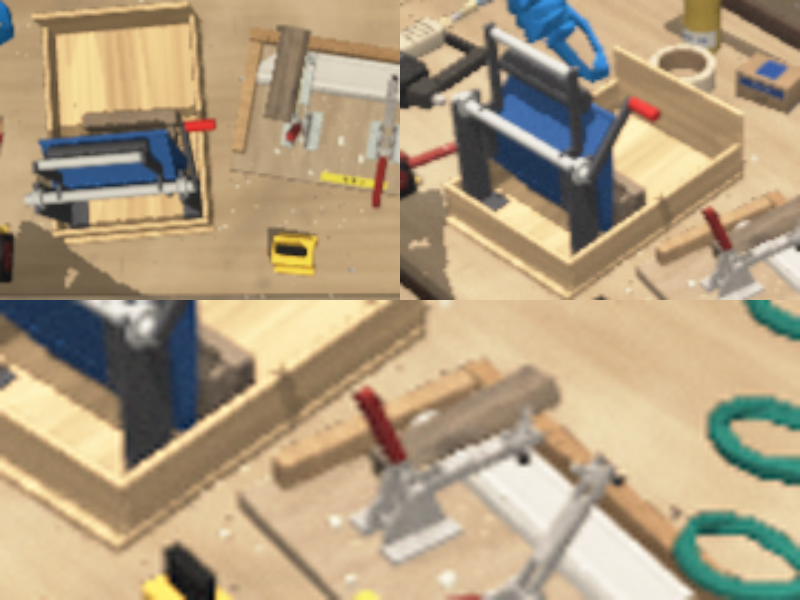

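The skip has tripped to fully tipped and the three offcuts lie in the tray. The crank now leans forward, near pixel (240,207) in top and (285,178) in scene. Offcut 1 still sits on the jig fence.

```bash
python3 -c "
from h import *
np.set_printoptions(precision=1,suppress=True)
r={}
for n,(x0,y0,x1,y1) in (('top',(228,198,252,216)),('scene',(270,165,300,190))):
    im=cv2.imread(f'pics/{n}7.png'); h=cv2.cvtColor(im,cv2.COLOR_BGR2HSV)[y0:y1,x0:x1]
    m=cv2.inRange(h,(0,150,90),(7,255,255))|cv2.inRange(h,(172,150,90),(180,255,255))
    c=max(cv2.findContours(m,0,1)[0],key=cv2.contourArea); (u,v),wh,a=cv2.minAreaRect(c); M=cv2.moments(m,True); r[n]=(M['m10']/M['m00']+x0,M['m01']/M['m00']+y0); print(n,r[n],wh,a)
print(tri(ray('top',*r['top']),ray('scene',*r['scene'])), onz('top',*r['top'],247),'exp',558.6,241.9,241)
go(558.6,240,330,94.5)
# offcut1 corners two views
B=lambda x,y:ray('top',230+(x-400)/3.333,150+(y-300)/3.333); S=lambda x,y:ray('scene',235+x/5,195+(y-300)/5)
print('farR',tri(B(598,346),S(556,380))); print('farL',tri(B(553,340),S(520,368)));print('nearR?',tri(B(576,480),S(408,462)));print('nearL?',tri(B(532,474),S(375,450)))
"
```

```text
top (239.80597014925374, 205.9402985074627) (5.0, 13.0) 90.0
scene (284.92, 177.66) (11.180339813232422, 4.0249223709106445) 26.56505012512207
(array([558.8, 242.4, 243.6]), np.float64(3.5042731469002173)) [556.9 243.  247. ] exp 558.6 241.9 241
clock 32.5 pos [210.9 401.3 398. ] yaw 94.5 F [ 0.6 -0.3 -0.2] gap 51.7 -> shift cm [-18.8  33.4   6.8] roll 0.01 j6end 0.26
farR (array([724.1, 108.7,  86. ]), np.float64(2.528430949226294))
farL (array([736.5, 155.2,  62.4]), np.float64(2.873636125781837))
nearR? (array([595. , 129.1,  73.8]), np.float64(7.0978115864087625))
nearL? (array([606. , 174.7,  49.6]), np.float64(8.500204763248231))
```

```bash
python3 -m creep '[[0.1,[-18.8,33.4,1],0],[0.1,[-18.8,33.4,1],0],[0.1,[-18.8,33.4,1],0],[0.1,[-18.8,33.4,1],0],[0.1,[-18.8,33.4,1],0],[0.1,[-18.8,33.4,1],0],[0.1,[-18.8,33.4,1],0],[0.1,[-18.8,33.4,1],0],[0.1,[-18.8,33.4,6.8],0],[0.1,[-18.8,33.4,6.8],0],[0.1,[-18.8,33.4,6.8],0]]' 15
python3 -c "
from h import *
go(558.6,240,237,94.5)"
```

```text
clock: 33.6
eef_pos: [557.9, 240.1, 329.3]
eef_rot: [-3.138, 0.001, 1.65]
wrist_force: [-0.2, 0.3, 0.3]
finger_gap: 51.8
finger_force: 0.0
clock 33.6 pos [557.9 240.1 329.3] yaw 94.5 F [-0.2  0.3  0.3] gap 51.8 -> shift cm [-0.    0.11  9.23] roll 0.01 j6end 0.26
```

```bash
python3 -m creep '[[0.1,[0,0,4],0],[0.1,[0,0,7],0],[0.1,[0,0,9.2],0],[0.1,[0,0,9.2],0],[0.1,[0,0,9.2],0],[-1,[0,0,9.2],0],[-1,[0,0,9.2],0],[-1,[0,0,9.2],0],[-1,[0,0,9.2],0],[-1,[0,0,9.2],0],[-1,[0,0,9.2],0]]' 15
```

```text
clock: 34.7
eef_pos: [558.1, 240.7, 238.9]
eef_rot: [3.141, -0.0, 1.651]
wrist_force: [-0.2, -0.1, 1.0]
finger_gap: 15.5
finger_force: 15.0
```

```bash
python3 -m creep '[[-1,[0,-0.38,-0.36],0],[-1,[0,-0.91,-0.81],0],[-1,[0,-1.48,-1.22],0],[-1,[0,-2.22,-1.68],0],[-1,[0,-3.0,-2.07],0],[-1,[0,-3.81,-2.39],0],[-1,[0,-4.65,-2.63],0],[-1,[0,-5.51,-2.81],0],[-1,[0,-6.37,-2.91],0],[-1,[0,-7.24,-2.93],0],[-1,[0,-8.12,-2.87],0],[-1,[0,-8.98,-2.75],0]]' 15
```

```text
clock: 35.9
eef_pos: [467.8, 233.5, 266.0]
eef_rot: [-3.141, -0.0, 1.651]
wrist_force: [1.3, 1.3, 2.1]
finger_gap: 15.4
finger_force: 15.0
```

```bash
python3 -m creep '[[-1,[0,-0.85,0.21],0],[-1,[0,-1.67,0.48],0],[-1,[0,-2.47,0.83],0],[-1,[0,-3.24,1.25],0],[-1,[0,-3.97,1.73],0],[-1,[0,-4.52,2.16],0],[-1,[0,-4.91,2.51],0],[-1,[0,-5.16,2.75],0],[-1,[0,-5.16,2.75],0],[-1,[0,-5.16,2.75],0]]' 15
python3 -m creep '[[0,[0,0,0],0],[0,[0,0,0],0],[0,[0,0,0],0],[0,[0,0,-3],0],[0,[0,0,-8],0],[0,[0,0,-12],0],[0,[0,0,-12],0]]'
python3 - <<'E'
from h import *
np.set_printoptions(precision=1,suppress=True)
go(404.6,131.7,250,94.5)
t=snap('top','top8')[:,:,::-1]; r={}
# saddle tab (unmoved) from first pictures
for n,(x0,y0,x1,y1) in (('top',(270,255,293,270)),('scene',(262,240,284,262))):
    im=cv2.imread(f'pics/{n}7.png'); h=cv2.cvtColor(im,cv2.COLOR_BGR2HSV)[y0:y1,x0:x1]
    m=cv2.inRange(h,(0,0,0),(180,255,55)); c=max(cv2.findContours(m,0,1)[0],key=cv2.contourArea)
    print(n,(c.reshape(-1,2)+[x0,y0]).tolist(),cv2.minAreaRect(c))
    y=cv2.inRange(h,(22,120,70),(33,255,255)); print(cv2.boundingRect(y))
E
```

```text
clock: 36.9
eef_pos: [417.2, 229.4, 238.7]
eef_rot: [-3.142, 0.0, 1.651]
wrist_force: [0.3, 1.0, 1.8]
finger_gap: 15.6
finger_force: 15.0
clock: 37.6
eef_pos: [417.9, 229.7, 363.9]
eef_rot: [3.134, -0.003, 1.651]
wrist_force: [0.1, 0.4, 0.4]
finger_gap: 47.2
finger_force: 0.0
clock 37.6 pos [417.9 229.7 363.9] yaw 94.6 F [0.1 0.4 0.4] gap 47.2 -> shift cm [-9.7 -2.2 11.3] roll 0.02 j6end 0.17
top [[275, 261], [275, 262], [275, 263], [276, 263], [277, 263], [278, 263], [279, 263], [280, 263], [281, 264], [282, 264], [283, 264], [284, 264], [285, 264], [286, 264], [287, 263], [287, 262], [286, 262], [285, 262], [284, 261], [283, 261], [282, 261], [281, 261], [280, 261], [279, 261], [278, 261], [277, 261], [276, 261]] ((11.0, 7.5), (3.0, 12.0), 90.0)
(2, 1, 21, 14)
scene [[269, 245], [269, 246], [269, 247], [269, 248], [269, 249], [269, 250], [270, 251], [271, 252], [272, 253], [273, 254], [274, 255], [275, 256], [276, 256], [277, 256], [277, 255], [277, 254], [277, 253], [277, 252], [277, 251], [276, 250], [275, 249], [274, 248], [273, 247], [272, 246], [271, 246], [270, 245]] ((11.0, 10.5), (13.435027122497559, 4.949747562408447), 45.0)
(2, 10, 19, 12)
```

```bash
python3 - <<'E'
from h import *
np.set_printoptions(precision=2,suppress=True)
for k in('0','7','3'):
    g=cv2.cvtColor(cv2.imread(f'pics/top{k}.png'),cv2.COLOR_BGR2GRAY).astype(float)
    us=np.arange(276,287); w=np.clip(110-g[257:268,276:287],0,None); v=(w*np.arange(257,268)[:,None]).sum(0)/w.sum(0)
    s,b=np.polyfit(us,v,1); 
    P,Q=[onz("top",u,s*u+b,100) for u in(276,286)]; d=P-Q; print(k,v,s,"mid",(P+Q)/2,"yaw",np.degrees(np.arctan2(-d[0],d[1])))
    h=cv2.cvtColor(cv2.imread(f'pics/top{k}.png'),cv2.COLOR_BGR2HSV)
    m=cv2.inRange(h[250:280,268:297],(20,120,60),(34,255,255)); 
    c=max(cv2.findContours(m,0,1)[0],key=cv2.contourArea); print(cv2.minAreaRect(cv2.convexHull(c)),cv2.approxPolyDP(cv2.convexHull(c),1.5,True).reshape(-1,2).tolist())
# crank + tail now (is skip upright?)
h=cv2.cvtColor(cv2.imread('pics/top8.png'),cv2.COLOR_BGR2HSV)
m=cv2.inRange(h,(105,120,60),(120,255,255)); m[:,:150]=0;m[:,235:]=0;m[:165]=0;m[260:]=0
c=max(cv2.findContours(m,0,1)[0],key=cv2.contourArea); print(cv2.approxPolyDP(c,3,True).reshape(-1,2).tolist())
E
```

```text
0 [261.69 261.86 261.99 262.21 262.26 262.34 262.46 262.5  262.48 262.55
 262.69] 0.09102808483406381 mid [400.01 133.74 100.  ] yaw -5.393338919856483
((13.605883598327637, 13.623530387878418), (20.01778793334961, 18.48386001586914), 4.39870548248291) [[24, 6], [22, 23], [5, 21], [5, 6], [9, 4]]
7 [261.68 261.83 262.   262.2  262.27 262.34 262.49 262.49 262.46 262.55
 262.7 ] 0.09261868745039002 mid [400.02 133.74 100.  ] yaw -5.483556311341708
((13.647058486938477, 13.588235855102539), (19.941091537475586, 18.56055450439453), 4.39870548248291) [[5, 6], [8, 4], [24, 6], [23, 22], [6, 22], [4, 18]]
3 [261.68 261.82 262.   262.22 262.27 262.35 262.49 262.52 262.67 262.76
 263.02] 0.1206947927746727 mid [399.78 133.74 100.  ] yaw -7.070557743638118
((13.613794326782227, 13.634483337402344), (20.097007751464844, 18.43609619140625), 4.763641834259033) [[5, 6], [8, 4], [23, 6], [23, 22], [6, 22], [4, 18]]
[[220, 184], [164, 188], [165, 246], [187, 245], [187, 233], [213, 223], [211, 212], [221, 210], [223, 200]]
```

```bash
python3 -c "
from h import *
go(402,133.5,88,84.6)"
```

```text
clock 37.6 pos [417.5 229.5 360.7] yaw 94.6 F [ 0.5  0.7 -0.8] gap 46.9 -> shift cm [-9.48 -2.42 27.25] roll 2.00 j6end 0.35
```

```bash
python3 -m creep '[[0,[-4,-1,0],1],[0,[-9.5,-2.4,2],2],[0,[-9.5,-2.4,6],2],[0,[-9.5,-2.4,10],2],[0,[-9.5,-2.4,15],2],[0,[-9.5,-2.4,20],2],[0,[-9.5,-2.4,20],2],[0,[-9.5,-2.4,20],2]]' 50
python3 -c "
from h import *
go(402,133.5,88,84.6)"
```

```text
clock: 38.45
eef_pos: [400.7, 132.7, 159.3]
eef_rot: [-3.14, 0.001, 1.476]
wrist_force: [-0.3, -0.1, 0.9]
finger_gap: 46.8
finger_force: 0.0
clock 38.5 pos [400.7 132.7 159.3] yaw 84.6 F [-0.3 -0.1  0.9] gap 46.8 -> shift cm [0.09 0.13 7.13] roll -0.00 j6end 0.35
```

```bash
python3 -m creep '[[0,[0.1,0.1,3],0],[0,[0.1,0.1,5],0],[0,[0.1,0.1,7.1],0],[0,[0.1,0.1,7.1],0],[0,[0.1,0.1,7.1],0],[-1,[0.1,0.1,7.1],0],[-1,[0.1,0.1,7.1],0],[-1,[0.1,0.1,7.1],0],[-1,[0.1,0.1,7.1],0],[-1,[0.1,0.1,7.1],0],[-1,[0.1,0.1,7.1],0]]' 50
python3 -m creep '[[-1,[0,0,-1],0],[-1,[0,0,-3],0],[-1,[0,0,-6],0],[-1,[0,0,-10],0],[-1,[0,0,-14],0],[-1,[0,0,-18],0],[-1,[0,0,-22],0],[-1,[0,0,-26],0],[-1,[0,0,-27],0],[-1,[0,0,-27],0]]'
python3 -c "
from h import *
go(372.4,369.4,360,94.5)"
```

```text
clock: 39.55
eef_pos: [401.9, 133.7, 87.8]
eef_rot: [-3.141, 0.0, 1.476]
wrist_force: [-1.5, -0.1, 2.5]
finger_gap: 13.9
finger_force: 50.0
clock: 40.55
eef_pos: [401.9, 133.7, 358.4]
eef_rot: [3.14, -0.001, 1.476]
wrist_force: [1.1, -0.9, -4.7]
finger_gap: 13.6
finger_force: 50.0
clock 40.5 pos [401.9 133.7 358.4] yaw 84.6 F [ 1.1 -0.9 -4.7] gap 13.6 -> shift cm [23.19 -5.16 -0.15] roll -1.98 j6end 0.64
```

```bash
python3 - <<'E'
from h import *
np.set_printoptions(precision=1,suppress=True)
T2=lambda x,y:ray("top",140+x/4.442,150+y/4.444); S2=lambda x,y:ray("scene",180+x/4.138,140+y/4.138)
hi=np.array([477,377,170.]); ex=np.array([.997,.0785,0]); ey=np.array([-.0785,.997,0])
for n,a,b in(("cwL",T2(157,465),S2(147,155)),("cwR",T2(355,457),S2(255,210)),("barL",T2(160,540),S2(97,193)),("barR",T2(366,525),S2(218,262))):
    P,e=tri(a,b); print(n,P,e,(P-hi)@ex,(P-hi)@ey,P[2]-170)
for x,y in((255,441),(255,485)):
    for z in(190,205): o,d=T2(x,y); P=o+d*(z-o[2])/d[2]; print("edge",z,(P-hi)@ex)
E
```

```text
cwL [417.1 439.3 211.7] 1.8129119918621726 -54.81136848294836 66.8524721328349 41.73119453263405
cwR [421.3 301.7 228.8] 3.799068573525123 -61.401560953680146 -70.68849323896202 58.83351083485013
barL [366.6 440.3 198.4] 0.09591816845092346 -105.09174463490922 71.7364363967769 28.383773264722436
barR [378.1 298.5 202.1] 5.01834098676734 -104.76503450529776 -70.5350887098318 32.10578992422495
edge 190 -42.32988115094245
edge 205 -43.992660734912626
edge 190 -72.36114992265706
edge 205 -73.75401412370799
```

```bash
python3 -m creep '[[-1,[0.8,-0.2,0],-0.2],[-1,[2.5,-0.6,0],-0.4],[-1,[5,-1.1,0],-0.6],[-1,[8,-1.8,0],-0.9],[-1,[11,-2.4,0],-1.1],[-1,[14,-3.1,0],-1.4],[-1,[17,-3.8,0],-1.6],[-1,[20,-4.4,0],-1.8],[-1,[22.2,-4.9,0],-2],[-1,[23.2,-5.2,0],-2],[-1,[23.2,-5.2,0],-2],[-1,[23.2,-5.2,0],-2]]'
python3 -c "
from h import *
go(372.4,369.2,300,94.5)"
```

```text
clock: 41.75
eef_pos: [372.0, 368.9, 357.0]
eef_rot: [-3.141, 0.001, 1.651]
wrist_force: [-0.2, -0.2, -3.2]
finger_gap: 13.4
finger_force: 50.0
clock 41.8 pos [372.  368.9 357. ] yaw 94.6 F [-0.2 -0.2 -3.2] gap 13.4 -> shift cm [0.03 0.05 5.7 ] roll 0.01 j6end 0.64
```

```bash
python3 -m creep '[[-1,[0,-0.15,1.5],0],[-1,[0,-0.15,3],0],[-1,[0,-0.15,4.5],0],[-1,[0,-0.15,5.5],0],[-1,[0,-0.15,6],0],[-1,[0,-0.15,6.5],0],[-1,[0,-0.15,7],0],[-1,[0,-0.15,7],0]]'
python3 -m creep '[[-1,[0,0,0.6],0],[-1,[0,0,1.2],0],[-1,[0,0,1.8],0],[-1,[0,0,2.4],0],[-1,[0,0,3],0],[-1,[0,0,3],0]]'
python3 -c "
from h import *
go(370.4,369.2,240,94.5)"
```

```text
clock: 42.55
eef_pos: [370.5, 369.3, 287.4]
eef_rot: [-3.141, 0.0, 1.651]
wrist_force: [-0.1, -0.3, -3.0]
finger_gap: 13.3
finger_force: 50.0
clock: 43.15
eef_pos: [370.3, 369.3, 256.8]
eef_rot: [-3.14, 0.001, 1.651]
wrist_force: [-0.1, 0.5, -4.0]
finger_gap: 13.7
finger_force: 50.0
clock 43.1 pos [370.3 369.3 256.8] yaw 94.6 F [-0.1  0.5 -4. ] gap 13.7 -> shift cm [-0.    0.01  1.68] roll 0.02 j6end 0.64
```

No contact so far, so the bar is in the slot. I'm lowering to the seat.

```bash
python3 -m creep '[[-1,[0,0,0.4],0],[-1,[0,0,0.8],0],[-1,[0,0,1.2],0],[-1,[0,0,1.5],0],[-1,[0,0,1.7],0],[-1,[0,0,1.7],0]]'
python3 -m creep '[[-1,[0,0,0.15],0],[-1,[0,0,0.15],0]]'
```

```text
clock: 43.75
eef_pos: [370.5, 369.4, 240.5]
eef_rot: [-3.141, 0.0, 1.651]
wrist_force: [-0.3, -0.2, -3.3]
finger_gap: 13.8
finger_force: 50.0
clock: 43.95
eef_pos: [370.5, 369.4, 239.2]
eef_rot: [-3.142, -0.0, 1.651]
wrist_force: [0.3, 0.1, -2.1]
finger_gap: 13.6
finger_force: 50.0
```

```bash
python3 -m creep '[[-1,[0,0,0.1],0],[-1,[0,0,0.2],0],[-1,[0,0,0.2],0]]'
python3 -m creep '[[-0.6,[0,0,0],0],[-0.6,[0,0,0],0],[-0.6,[0,0,0],0],[-0.6,[0,0,0],0],[-0.6,[0,0,-1],0],[-0.6,[0,0,-3],0],[-0.6,[0,0,-6],0],[-0.6,[0,0,-10],0],[-0.6,[0,0,-14],0],[-0.6,[0,0,-14],0]]'
python3 -c "
from h import *
go(200,300,380,94.5)"
```

```text
clock: 44.25
eef_pos: [371.1, 369.6, 238.0]
eef_rot: [3.139, -0.001, 1.651]
wrist_force: [3.5, -1.5, 3.9]
finger_gap: 14.1
finger_force: 50.0
clock: 45.25
eef_pos: [370.9, 369.8, 383.3]
eef_rot: [3.135, -0.005, 1.651]
wrist_force: [-0.6, 0.9, -0.5]
finger_gap: 18.7
finger_force: 0.0
clock 45.2 pos [370.9 369.8 383.3] yaw 94.6 F [-0.6  0.9 -0.5] gap 18.7 -> shift cm [ -5.6  -17.6    0.17] roll 0.02 j6end 0.84
```

The saddle is seated and released. Next I look at it and at offcut 1 on the jig.

```bash
python3 -m creep '[[-0.6,[-2,-16,0],0],[-0.6,[-2,-16,0],0],[-0.6,[-2,-16,0],0],[-0.6,[-2,-16,0],0],[-0.6,[-2,-16,0],0]]' 60
python3 -c "
from h import *
t=snap('top','top9')[:,:,::-1]; s=snap('scene','scene9')[:,:,::-1]
c=np.zeros((600,800,3),np.uint8); R=lambda im,x,y,w,h,k:cv2.resize(im[y:y+h,x:x+w],(w*k,h*k),interpolation=cv2.INTER_CUBIC)
c[:350,:350]=R(t,255,155,50,50,7); c[:350,350:800]=R(s,290,205,64,50,7)[:,:448] if 0 else cv2.resize(s[205:255,290:354],(450,350),interpolation=cv2.INTER_CUBIC)
c[350:,:400]=R(t,150,180,100,62,4)[:250] if 0 else cv2.resize(t[180:280,150:310],(400,250)); c[350:,400:]=cv2.resize(s[140:230,200:344],(400,250)); cv2.imwrite('pics/g.png',c)"
```

```text
clock: 45.75
eef_pos: [211.6, 336.6, 378.0]
eef_rot: [3.14, -0.001, 1.653]
wrist_force: [0.9, -0.5, -0.7]
finger_gap: 18.7
finger_force: 0.0
```

View pics/g.png

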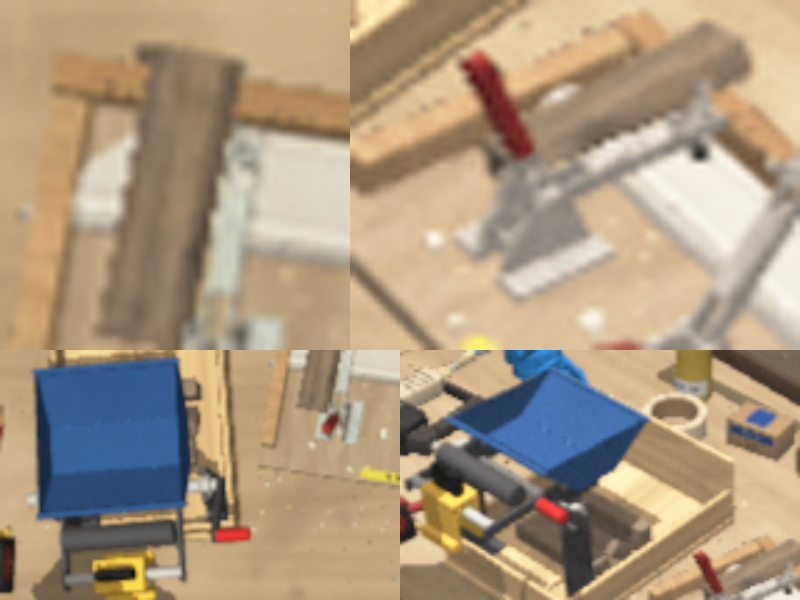

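The saddle hangs on the bar with the skip upright. Offcut 1 lies across the fence beside the clamp arm. In the top panel its far corners are (137,45) and (240,65), with near corners (100,330) and (190,342). In the scene panel its far corners are about (702,20) and (745,50).

```bash
python3 - <<'E'
from h import *
np.set_printoptions(precision=1,suppress=True)
T=lambda x,y:ray("top",255+x/7,155+y/7); S=lambda x,y:ray("scene",290+(x-350)/7.03,205+y/7)
for n,a,b in(("farL",(137,45),(702,20)),("farR",(240,65),(745,48)),("nearL",(100,330),(495,143)),("fenceL",(55,55),(640,12)),("clampTip",(243,140),(710,92)),("handle",(0,0),(475,55))):
    if n!="handle": print(n,*tri(T(*a),S(*b)))
# candidate top-face rects by assumed heights: predicted scene pixels of corners
for zf,zn in((62,62),(62,40),(75,60),(75,40),(85,60)):
    q=[]
    for (x,y),z in(((137,45),zf),((240,65),zf),((190,342),zn),((100,330),zn)):
        o,d=T(x,y); P=o+d*(z-o[2])/d[2]; u,v=proj("scene",P); q.append((round(350+(u-290)*7.03),round((v-205)*7)))
    print(zf,zn,q)
E
```

```text
farL [740.9 157.9  61.5] 8.516959676609654
farR [724.  109.1  81.9] 3.5873626827319938
nearL [607.8 175.3  45.9] 11.115485620178585
fenceL [740.2 199.9  42.7] 6.2572620425103205
clampTip [692.4 106.4  72.5] 9.064979592604876
62 62 [(685, 21), (741, 73), (522, 170), (471, 124)]
62 40 [(685, 21), (741, 73), (524, 198), (474, 152)]
75 60 [(684, 5), (739, 57), (522, 173), (471, 127)]
75 40 [(684, 5), (739, 57), (524, 198), (474, 152)]
85 60 [(682, -7), (737, 45), (522, 173), (471, 127)]
```

```bash
python3 -c "
from h import *
go(714,136,300,171.4)"
```

```text
clock 45.9 pos [213.3 336.9 377.3] yaw 94.6 F [-0.1  0.5 -1.3] gap 18.9 -> shift cm [-24.03  48.3    7.74] roll -15.36 j6end -1.30
```

```bash
python3 -m creep '[[0.6,[-24,48.3,2],-15.4],[0.6,[-24,48.3,2],-15.4],[0.6,[-24,48.3,2],-15.4],[0.6,[-24,48.3,2],-15.4],[0.6,[-24,48.3,2],-15.4],[0.6,[-24,48.3,2],-15.4],[0.6,[-24,48.3,2],-15.4],[0.6,[-24,48.3,2],-15.4],[0.6,[-24,48.3,2],-15.4],[0.6,[-24,48.3,2],-15.4],[0.6,[-24,48.3,2],-15.4],[0.6,[-24,48.3,7.7],-15.4]]' 60
python3 -m creep '[[0.6,[0,0,5],0],[0.6,[0,0,10],0],[0.6,[0,0,10],0]]'
python3 -c "
from h import *
go(715,136,130,171.4)"
```

```text
clock: 47.05
eef_pos: [715.1, 134.2, 315.9]
eef_rot: [3.138, 0.012, 2.991]
wrist_force: [0.5, 0.5, -0.1]
finger_gap: 74.8
finger_force: 0.0
clock: 47.35
eef_pos: [707.4, 135.9, 202.1]
eef_rot: [-3.137, -0.014, 2.993]
wrist_force: [-0.5, 0.0, 0.3]
finger_gap: 75.2
finger_force: 0.0
clock 47.4 pos [707.4 135.9 202.1] yaw 171.5 F [-0.5  0.   0.3] gap 75.2 -> shift cm [-0.85  0.15  7.2 ] roll 0.02 j6end -1.30
```

```bash
python3 -m creep '[[0.6,[0,0,3],0],[0.6,[0,0,6],0],[0.6,[0,0,7.2],0],[0.6,[0,0,7.2],0],[0.6,[0,0,7.2],0]]'
python3 -c "
from h import *
go(715,136,66,171.4)"
```

```text
clock: 47.85
eef_pos: [710.0, 137.7, 142.2]
eef_rot: [3.141, 0.002, 2.995]
wrist_force: [0.0, 0.4, 0.3]
finger_gap: 75.3
finger_force: 0.0
clock 47.9 pos [710.  137.7 142.2] yaw 171.6 F [0.  0.4 0.3] gap 75.3 -> shift cm [-0.5  -0.1   7.62] roll 0.03 j6end -1.30
```

```bash
python3 -m creep '[[0.6,[-0.5,-0.1,2],0],[0.6,[-0.5,-0.1,4],0],[0.6,[-0.5,-0.1,5],0],[0.6,[-0.5,-0.1,5],0]]'
python3 -m creep '[[0.6,[0,0,0.6],0],[0.6,[0,0,1.2],0],[0.6,[0,0,1.8],0],[0.6,[0,0,2.2],0],[0.6,[0,0,2.5],0],[0.6,[0,0,2.5],0]]'
```

```text
clock: 48.25
eef_pos: [713.4, 136.0, 88.2]
eef_rot: [-3.141, -0.002, 2.995]
wrist_force: [-0.2, 0.4, 0.3]
finger_gap: 75.1
finger_force: 0.0
clock: 48.85
eef_pos: [713.9, 136.1, 64.6]
eef_rot: [-3.142, 0.0, 2.995]
wrist_force: [1.4, 0.5, -0.8]
finger_gap: 75.1
finger_force: 0.9
```

```bash
python3 -m creep '[[-0.6,[0,0,0],0],[-0.6,[0,0,0],0],[-0.6,[0,0,0],0],[-0.6,[0,0,0],0],[-0.6,[0,0,0],0],[-0.6,[0,0,0],0],[-0.6,[0,0,0],0],[-0.6,[0,0,0],0]]' 60
```

```text
clock: 49.65
eef_pos: [713.9, 134.2, 65.0]
eef_rot: [-3.139, -0.0, 2.994]
wrist_force: [0.2, -11.1, 0.4]
finger_gap: 42.7
finger_force: 60.4
```

```bash
python3 -m creep '[[-0.6,[0,0,-0.5],0],[-0.6,[0,0,-1],0],[-0.6,[0,0,-2],0],[-0.6,[0,0,-3],0],[-0.6,[0,0,-4],0],[-0.6,[0,0,-5.5],0],[-0.6,[0,0,-7],0],[-0.6,[0,0,-8.5],0],[-0.6,[0,0,-10],0],[-0.6,[0,0,-11.5],0],[-0.6,[0,0,-13],0],[-0.6,[0,0,-13],0]]' 60
python3 -c "
from h import *
s=manip.read_state(); print(s['moment'].round(3))
go(480,85,195,171.4)"
```

```text
clock: 50.85
eef_pos: [714.5, 136.2, 197.8]
eef_rot: [3.141, 0.004, 2.995]
wrist_force: [-0.3, -0.6, -1.9]
finger_gap: 42.3
finger_force: 59.8
[ 0.006 -0.061  0.025]
clock 50.9 pos [714.5 136.2 197.8] yaw 171.6 F [-0.3 -0.6 -1.9] gap 42.3 -> shift cm [22.45 -8.5   0.19] roll 0.04 j6end -1.31
```

```bash
python3 -m creep '[[-0.6,[0.4,-0.2,-1],0],[-0.6,[1.5,-0.6,-2.5],0],[-0.6,[3.5,-1.3,-3.5],0],[-0.6,[6,-2.3,-3.5],0],[-0.6,[8.5,-3.2,-3.5],0],[-0.6,[11,-4.2,-3.5],0],[-0.6,[13.5,-5.1,-3.5],0],[-0.6,[16,-6.1,-3.5],0],[-0.6,[18.5,-7,-3.5],0],[-0.6,[20.8,-7.9,-3.5],0],[-0.6,[22,-8.4,-3.5],0],[-0.6,[22.4,-8.5,-3.5],0]]' 60
python3 - <<'E'
from h import *
s=manip.read_state(); print(s['moment'].round(3)); go(480,85,60,171.4)
snap('top','top10'); im=snap('scene','scene10')[:,:,::-1]
for n,z in(('top',180),('scene',180)):print(n,proj(n,[480,85,180]),proj(n,[480-130,105,180]))
E
```

```text
clock: 52.05
eef_pos: [478.6, 84.5, 230.0]
eef_rot: [-3.142, -0.0, 2.995]
wrist_force: [0.8, 1.2, -1.3]
finger_gap: 42.8
finger_force: 59.8
[-0.003 -0.022  0.014]
clock 52.0 pos [478.6  84.5 230. ] yaw 171.6 F [ 0.8  1.2 -1.3] gap 42.8 -> shift cm [-0.13  0.07 17.  ] roll 0.03 j6end -1.31
top (np.float64(294.7302162795048), np.float64(234.26477369128975)) (np.float64(287.97424554394905), np.float64(276.9750950775642))
scene (np.float64(299.5159480023471), np.float64(225.399267546435)) (np.float64(264.13287877526227), np.float64(241.4385990990081))
```

```bash
python3 -m creep '[[-0.6,[0,0,2],0],[-0.6,[0,0,5],0],[-0.6,[0,0,8],0],[-0.6,[0,0,10],0],[-0.6,[0,0,11],0],[-0.6,[0,0,12],0],[-0.6,[0,0,13],0],[-0.6,[0,0,14],0],[-0.6,[0,0,15],0],[-0.6,[0,0,15],0]]' 60
python3 -m creep '[[-0.6,[0,0,0.8],0],[-0.6,[0,0,1.6],0],[-0.6,[0,0,2.4],0],[-0.6,[0,0,3],0],[-0.6,[0,0,3],0]]'
```

```text
clock: 53.15
eef_pos: [479.3, 84.8, 78.7]
eef_rot: [-3.141, -0.002, 2.995]
wrist_force: [-0.5, -0.6, -1.7]
finger_gap: 42.6
finger_force: 59.8
clock: 53.65
eef_pos: [479.3, 84.8, 48.9]
eef_rot: [-3.141, -0.001, 2.995]
wrist_force: [-0.2, -0.6, -1.1]
finger_gap: 42.5
finger_force: 59.8
```

```bash
python3 -m creep '[[-0.6,[0,0,0.5],0],[-0.6,[0,0,1],0],[-0.6,[0,0,1.5],0],[-0.6,[0,0,1.5],0]]'
python3 -m creep '[[-0.6,[0,0,0.4],0],[-0.6,[0,0,0.8],0],[-0.6,[0,0,0.8],0]]'
```

```text
clock: 54.05
eef_pos: [479.6, 84.8, 34.3]
eef_rot: [-3.141, -0.001, 2.995]
wrist_force: [0.1, 0.6, 0.4]
finger_gap: 42.5
finger_force: 59.8
clock: 54.35
eef_pos: [479.8, 84.8, 26.5]
eef_rot: [3.142, -0.0, 2.995]
wrist_force: [0.5, -0.1, 2.6]
finger_gap: 42.4
finger_force: 59.9
```

```bash
python3 -m creep '[[0.5,[0,0,0],0],[0.5,[0,0,0],0],[0.5,[0,0,0],0],[0.5,[0,0,-3],0],[0.5,[0,0,-8],0],[0.5,[0,0,-13],0],[0.5,[0,0,-18],0],[0.5,[0,0,-22],0]]'
python3 -m creep '[[0.5,[6,-20,-8],0],[0.5,[6,-20,-8],0],[0.5,[6,-20,-8],0],[0.5,[6,-20,-8],0],[0.5,[6,-20,-8],0],[0.5,[6,-20,-8],0]]'
python3 - <<'E'
from h import *
np.set_printoptions(precision=1,suppress=True)
t=snap('top','top11'); b=cv2.imread('pics/top11.png'); h=cv2.cvtColor(b,cv2.COLOR_BGR2HSV)
x0,y0,x1,y1=260,215,330,280
m=cv2.inRange(h[y0:y1,x0:x1],(5,50,70),(26,110,158)); bg=cv2.imread('pics/top0.png')[y0:y1,x0:x1]
d=cv2.absdiff(b[y0:y1,x0:x1],bg).max(2)
print(cv2.countNonZero(m))
f=((d>25)*255).astype(np.uint8)&m; f=cv2.morphologyEx(f,cv2.MORPH_OPEN,np.ones((3,3)))
for c in cv2.findContours(f,0,1)[0]:
    if cv2.contourArea(c)>60:
        r=cv2.minAreaRect(c+np.array([x0,y0])); P=np.array([onz('top',*q,22) for q in cv2.boxPoints(r)]); e=[np.linalg.norm(P[1]-P[0]),np.linalg.norm(P[2]-P[1])];k=int(np.argmax(e));v=P[k+1]-P[k]
        print(cv2.contourArea(c),r,P.mean(0),e,np.degrees(np.arctan2(v[1],v[0])))
cv2.imwrite('pics/x.png',cv2.resize(b[y0:y1,x0:x1],None,fx=8,fy=8)); go(425,92,100,171)
E
```

```text
clock: 55.15
eef_pos: [479.7, 84.8, 250.0]
eef_rot: [3.141, 0.002, 2.995]
wrist_force: [0.6, 0.3, -0.6]
finger_gap: 70.7
finger_force: 0.0
clock: 55.75
eef_pos: [390.4, -106.2, 328.1]
eef_rot: [-3.141, 0.002, 2.991]
wrist_force: [0.2, -0.0, 0.1]
finger_gap: 70.5
finger_force: 0.0
1889
1721.5 ((298.8087158203125, 258.6337585449219), (42.727508544921875, 61.873836517333984), 23.428691864013672) [417.8  81.7  22. ] [np.float64(205.84203155992532), np.float64(143.1261484433484)] -23.08946725281652
clock 55.8 pos [ 390.9 -105.   327.2] yaw 171.4 F [ 0.4 -0.1 -0.3] gap 70.2 -> shift cm [-0.4 20.  22.7] roll 0.09 j6end -1.27
```

```bash
python3 -m creep '[[0.5,[0,-20,0],0],[0.5,[0,-20,0],0],[0.5,[0,-20,0],0],[0.5,[0,-20,0],0],[0.5,[0,-20,0],0]]'
python3 - <<'E'
from h import *
np.set_printoptions(precision=1,suppress=True)
snap('top','top12'); snap('scene','scene12'); b=cv2.imread('pics/top12.png'); h=cv2.cvtColor(b,cv2.COLOR_BGR2HSV)
x0,y0,x1,y1=262,220,325,280
m=cv2.inRange(h[y0:y1,x0:x1],(5,50,70),(26,110,162)); d=cv2.absdiff(b[y0:y1,x0:x1],cv2.imread('pics/top0.png')[y0:y1,x0:x1]).max(2)
f=((d>25)*255).astype(np.uint8)&m; f=cv2.morphologyEx(f,cv2.MORPH_OPEN,np.ones((3,3)))
for c in cv2.findContours(f,0,1)[0]:
    if cv2.contourArea(c)>60:
        r=cv2.minAreaRect(c+np.array([x0,y0])); P=np.array([onz('top',*q,22) for q in cv2.boxPoints(r)]); e=[np.linalg.norm(P[1]-P[0]),np.linalg.norm(P[2]-P[1])];k=int(np.argmax(e));v=P[k+1]-P[k]
        print(cv2.contourArea(c),P.mean(0),e,np.degrees(np.arctan2(v[1],v[0])))
        for q in P: print(q,proj('scene',q))
E
```

```text
clock: 56.3
eef_pos: [361.3, -305.2, 325.1]
eef_rot: [3.14, -0.002, 2.991]
wrist_force: [0.4, 1.1, -0.6]
finger_gap: 70.6
finger_force: 0.0
714.5 [426.2  56.2  22. ] [np.float64(116.87699633512794), np.float64(153.1203135031817)] 179.85755914330028
[503.1 114.8  22. ] (np.float64(299.0882209461758), np.float64(253.13105473005757))
[502.6  -2.1  22. ] (np.float64(323.03414998463535), np.float64(270.9050257319176))
[349.5  -1.7  22. ] (np.float64(288.5638336004467), np.float64(294.75136029804537))
[349.8 114.   22. ] (np.float64(264.93843440277664), np.float64(275.60865420647957))
```

```bash
python3 - <<'E'
from h import *
np.set_printoptions(precision=1,suppress=True)
b=cv2.imread('pics/top12.png'); a=cv2.imread('pics/top0.png'); h=cv2.cvtColor(b,cv2.COLOR_BGR2HSV)
x0,y0,x1,y1=262,220,325,280
A=a[y0:y1,x0:x1].astype(float).mean(2); B=b[y0:y1,x0:x1].astype(float).mean(2)
for r in range(4,60,5): print(y0+r,"".join("%4d"%v for v in (A-B)[r,::3]), "|","".join("%4d"%v for v in h[y0+r,x0:x1:3,1]))
E
```

```text
224   -3  -3  -4  -2  -3  -3  -4  -2  -3  -5  -4  -4  -5  -3  -4  -6  -3  -2  -5  -3  -1 |   82  83  82  81  85  81  83  80  83  82  82  82  82  81  81  83  83  82  83 112 174
229   -4  -4  -3  -2  -1  -5  -4  -4  -4  -3  -4  -3  -3  -3  -3  -3  -4  -3  -4  -3  -2 |   90  88  90  90  92  80  81  81  82  78  81 167 169 167 154 143 122  92  85 147 158
234   -5  -3  -4  -3  -3  -3  -4  -3  -4  -2  32  30  24  13  14  -4  -3  -3  -3   0  -3 |   92  92  90  90  92  92  92  92  92  98  91  74  80  83  84  86  90 113 131 186 170
239   -3  -4  -4  -3  -3  -2  -5  -4  -3  -3  31  10  28  23  40  -5  -3  -3  -3  -3  -4 |   94  93  92  92  91  95  94  93  92  93  83  76  83  84  83  92  92  91  92 183  91
244   -4  -4  -2  -3  -4  -3  -3  -2  -4  -5  39  19  19  23  16  -4  -5  -5  -4  -4  -3 |   93  91  93  75  88  90  91  89  87  89  76  73  80  83  89  91  94  77  94  94  94
249   -3  -4  -4  -4  -4  -5  -3  -3  -4  31  44  28  23  34  -4  -3  -5  -3  -4  -5  -3 |   89  91  89  88  90  90  91  91  89  90  79  78  79  84  74  90  89  88  90  89  88
254   -4  -3  -4 -66 -68 -69 -72 -69 -37  32
[... 311 characters left out ...]
   -5  -3  -3 -74  -8 -80-111-134-104  48  17  27  15   9  15  46  64  64  64  63  66 |   92  92  91  92  92  92  92  91  93  83  78  77  78  93  93  86  89  91  90  89  90
269   -4  -5  -2  -4 -29 -23 -13 -21  26  37  20  27  22  63  61  63  63  62  64  64  64 |   94  92  92  92  94  94  95  93  92  78  74  73  74  91  92  92  90  90  93  94  93
274    9  -2  -3  -3  -4  -3  -3 -10  -6  32  41  23  98  65  65  67  67  66  67  66  64 |   89  89  89  90  89  90  89  89  87  82  74  77  75  90  90  89  89  87  90  89  85
279   65  60  -4  -3  -4  -4  -4  -3  -4  31  60  62  63  62  60  61  62  64  62  62  63 |   91  91  92  92  94  93  93  92  93  92  93  91  92  94  91  91  91  93  90  91  90
```

```bash
python3 - <<'E'
from h import *
np.set_printoptions(precision=1,suppress=True)
b=cv2.imread('pics/top12.png'); S=cv2.blur(cv2.cvtColor(b,cv2.COLOR_BGR2HSV)[:,:,1],(3,3))
x0,y0,x1,y1=283,226,312,282
m=(S[y0:y1,x0:x1]<86).astype(np.uint8)*255; m[:5,:]*=(np.arange(5)[:,None]>9)
m=cv2.morphologyEx(m,cv2.MORPH_OPEN,np.ones((5,5)))
c=max(cv2.findContours(m,0,1)[0],key=cv2.contourArea)
r=cv2.minAreaRect(c+np.array([x0,y0])); 
P=np.array([onz('top',*q,22) for q in cv2.boxPoints(r)]); e=[np.linalg.norm(P[1]-P[0]),np.linalg.norm(P[2]-P[1])];k=int(np.argmax(e));v=P[k+1]-P[k]
print(r,P.mean(0),e,np.degrees(np.arctan2(v[1],v[0])))
# height from scene: block brown region low-saturation
b=cv2.imread('pics/scene12.png'); 
for z in(22,):
  for q in P: print(q,proj('scene',q))
x0,y0,x1,y1=255,225,335,300
S=cv2.blur(cv2.cvtColor(b,cv2.COLOR_BGR2HSV)[:,:,1],(3,3)); d=cv2.absdiff(b,cv2.imread('pics/scene0.png')).max(2)
c=cv2.findContours(((d[y0:y1,x0:x1]>30)&(cv2.cvtColor(b,cv2.COLOR_BGR2HSV)[y0:y1,x0:x1,1]<90)).astype(np.uint8),0,1)[0]
for k in c:
    if cv2.contourArea(k)>40: print((k+[x0,y0]).reshape(-1,2).min(0),(k+[x0,y0]).reshape(-1,2).max(0),cv2.minAreaRect(k+np.array([x0,y0])))
go(425,92,120,171)
E
```

```text
((295.86370849609375, 254.6269989013672), (13.356348037719727, 43.124420166015625), 8.365885734558105) [430.9  91.6  22. ] [np.float64(143.64315249229972), np.float64(44.66617755127279)] -8.096182644479981
[363.1 123.7  22. ] (np.float64(266.12839683612845), np.float64(272.0782441471659))
[505.3 103.4  22. ] (np.float64(301.83080141230874), np.float64(254.48347219125748))
[498.6  59.3  22. ] (np.float64(309.3463623803206), np.float64(262.039232599855))
[356.5  79.9  22. ] (np.float64(273.34207024654586), np.float64(280.06831090095886))
[262 243] [334 299] ((297.3619079589844, 278.9765930175781), (82.74600219726562, 47.66411209106445), 20.924503326416016)
clock 56.4 pos [ 362.2 -301.8  325.8] yaw 171.5 F [ 0.4  0.9 -0.5] gap 70.9 -> shift cm [-0.5 39.9 20.6] roll 0.11 j6end -1.27
```

```bash
python3 -m creep '[[0.5,[-0.9,40,8],0],[0.5,[-0.9,40,8],0],[0.5,[-0.9,40,8],0],[0.5,[-0.9,40,8],0],[0.5,[-0.9,40,8],0],[0.5,[-0.9,40,8],0],[0.5,[-0.9,40,8],0],[0.5,[-0.9,40,8],0],[0.5,[-0.9,40,18],0],[0.5,[-0.9,40,18],0],[0.5,[-0.9,40,18],0],[0.5,[-0.9,40,18],0]]' 60
python3 -c "
from h import *
go(431,91.6,21,171.9)"
```

```text
clock: 57.6
eef_pos: [429.0, 93.3, 147.8]
eef_rot: [-3.141, -0.001, 2.996]
wrist_force: [0.8, 0.8, -0.2]
finger_gap: 70.7
finger_force: 0.0
clock 57.6 pos [429.   93.3 147.8] yaw 171.7 F [ 0.8  0.8 -0.2] gap 70.7 -> shift cm [-0.23 -0.13 12.68] roll -0.04 j6end -1.29
```

```bash
python3 -m creep '[[0.5,[-0.2,-0.1,4],0],[0.5,[-0.2,-0.1,8],0],[0.5,[-0.2,-0.1,12.6],0],[0.5,[-0.2,-0.1,12.6],0],[0.5,[-0.2,-0.1,12.6],0],[-0.4,[-0.2,-0.1,12.6],0],[-0.4,[-0.2,-0.1,12.6],0],[-0.4,[-0.2,-0.1,12.6],0],[-0.4,[-0.2,-0.1,12.6],0],[-0.4,[-0.2,-0.1,12.6],0],[-0.4,[-0.2,-0.1,12.6],0],[-0.4,[-0.2,-0.1,12.6],0]]' 60
python3 -m creep '[[-0.4,[0,0,-1.5],0],[-0.4,[0,0,-3],0],[-0.4,[0,0,-5],0],[-0.4,[0,0,-7],0],[-0.4,[0,0,-9],0],[-0.4,[0,0,-12],0],[-0.4,[0,0,-15],0],[-0.4,[0,0,-18],0],[-0.4,[0,0,-21],0],[-0.4,[0,0,-25],0],[-0.4,[0,0,-29],0],[-0.4,[0,0,-33],0]]'
python3 -c "
from h import *
go(532,381,350,94.5)"
```

```text
clock: 58.8
eef_pos: [431.5, 91.1, 21.5]
eef_rot: [3.141, 0.001, 2.995]
wrist_force: [-3.3, -0.1, 9.8]
finger_gap: 39.2
finger_force: 60.0
clock: 60.0
eef_pos: [430.6, 90.9, 352.5]
eef_rot: [-3.142, -0.0, 2.995]
wrist_force: [0.7, -0.1, -1.4]
finger_gap: 39.7
finger_force: 59.9
clock 60.0 pos [430.6  90.9 352.5] yaw 171.6 F [ 0.7 -0.1 -1.4] gap 39.7 -> shift cm [-5.79 30.18  0.24] roll 15.42 j6end 0.48
```

```bash
python3 -m creep '[[-0.4,[-0.1,0.5,0],0.3],[-0.4,[-0.3,1.7,0],0.9],[-0.4,[-0.6,3.3,0],1.7],[-0.4,[-1,5,0],2.5],[-0.4,[-1.3,6.7,0],3.4],[-0.4,[-1.6,8.4,0],4.2],[-0.4,[-2,10.1,0],5.1],[-0.4,[-2.3,11.8,0],5.9],[-0.4,[-2.6,13.4,0],6.7],[-0.4,[-2.9,14.8,0],7.4],[-0.4,[-3.1,15.8,0],7.9],[-0.4,[-3.1,16.2,0],8.1]]'
python3 -c "
from h import *
go(532,381,350,94.5)"
```

```text
clock: 61.2
eef_pos: [485.5, 247.3, 350.3]
eef_rot: [-3.141, -0.0, 2.287]
wrist_force: [0.2, -0.8, -1.6]
finger_gap: 39.3
finger_force: 59.9
clock 61.2 pos [485.5 247.3 350.3] yaw 131.0 F [ 0.2 -0.8 -1.6] gap 39.3 -> shift cm [ 7.03 12.29  0.02] roll 7.31 j6end 0.48
```

```bash
python3 -m creep '[[-0.4,[0.3,0.5,0],0.3],[-0.4,[0.9,1.5,0],0.9],[-0.4,[1.6,2.8,0],1.7],[-0.4,[2.4,4.2,0],2.5],[-0.4,[3.2,5.6,0],3.4],[-0.4,[4,7,0],4.2],[-0.4,[4.8,8.4,0],5],[-0.4,[5.5,9.7,0],5.8],[-0.4,[6.2,10.9,0],6.5],[-0.4,[6.7,11.8,0],7],[-0.4,[7,12.3,0],7.3],[-0.4,[7,12.3,0],7.3]]'
python3 -m creep '[[-0.4,[0,0,0],0],[-0.4,[0,0,0],0]]'
python3 -c "
from h import *
go(532,381,213,94.5)"
```

```text
clock: 62.4
eef_pos: [532.2, 380.5, 350.3]
eef_rot: [-3.141, 0.0, 1.651]
wrist_force: [0.4, -0.2, -1.9]
finger_gap: 39.6
finger_force: 59.9
clock: 62.6
eef_pos: [532.2, 379.8, 351.0]
eef_rot: [3.142, 0.0, 1.651]
wrist_force: [-0.0, 0.6, -2.2]
finger_gap: 39.3
finger_force: 59.9
clock 62.6 pos [532.2 379.8 351. ] yaw 94.6 F [-0.   0.6 -2.2] gap 39.3 -> shift cm [ 1.20e-01 -1.00e-02  1.38e+01] roll 0.02 j6end 0.48
```

```bash
python3 -m creep '[[-0.4,[0.1,0,2],0],[-0.4,[0.1,0,4.5],0],[-0.4,[0.1,0,7],0],[-0.4,[0.1,0,9.5],0],[-0.4,[0.1,0,11.5],0],[-0.4,[0.1,0,13],0],[-0.4,[0.1,0,13.7],0],[-0.4,[0.1,0,13.7],0],[-0.4,[0.1,0,13.7],0]]'
python3 -m creep '[[0.08,[0,0,0],0],[0.08,[0,0,0],0],[0.08,[0,0,0],0],[0.08,[0,0,0],0],[0.08,[0,0,-2],0],[0.08,[0,0,-5],0],[0.08,[0,0,-9],0],[0.08,[0,0,-14],0],[0.08,[0,0,-14],0]]'
python3 -m creep '[[0.08,[0,-32,-2],0],[0.08,[0,-32,-2],0],[0.08,[0,-32,-2],0],[0.08,[0,-32,-2],0],[0.08,[0,-32,-2],0],[0.08,[0,-32,-2],0],[0.08,[0,-32,-2],0],[0.08,[0,-32,-2],0],[0.08,[0,-32,-2],0]]'
python3 -c "
from h import *
t=snap('top','top13')[:,:,::-1]; s=snap('scene','scene13')[:,:,::-1]
c=np.zeros((600,800,3),np.uint8); c[:360]=cv2.resize(t[130:310,120:520],(800,360)); c[360:,:384]=cv2.resize(s[140:240,200:360],(384,240)); c[360:,400:]=cv2.resize(s[200:400,180:513],(400,240)); cv2.imwrite('pics/z.png',c)"
```

```text
clock: 63.5
eef_pos: [532.4, 381.3, 214.8]
eef_rot: [3.141, -0.001, 1.651]
wrist_force: [0.7, -0.3, -1.0]
finger_gap: 39.8
finger_force: 59.9
clock: 64.4
eef_pos: [532.8, 381.7, 361.6]
eef_rot: [3.132, -0.005, 1.651]
wrist_force: [-0.7, 0.5, 0.4]
finger_gap: 50.9
finger_force: 0.0
clock: 65.3
eef_pos: [213.4, 355.8, 373.8]
eef_rot: [3.141, -0.0, 1.652]
wrist_force: [0.2, -0.6, -1.0]
finger_gap: 50.6
finger_force: 0.0
```

View pics/z.png

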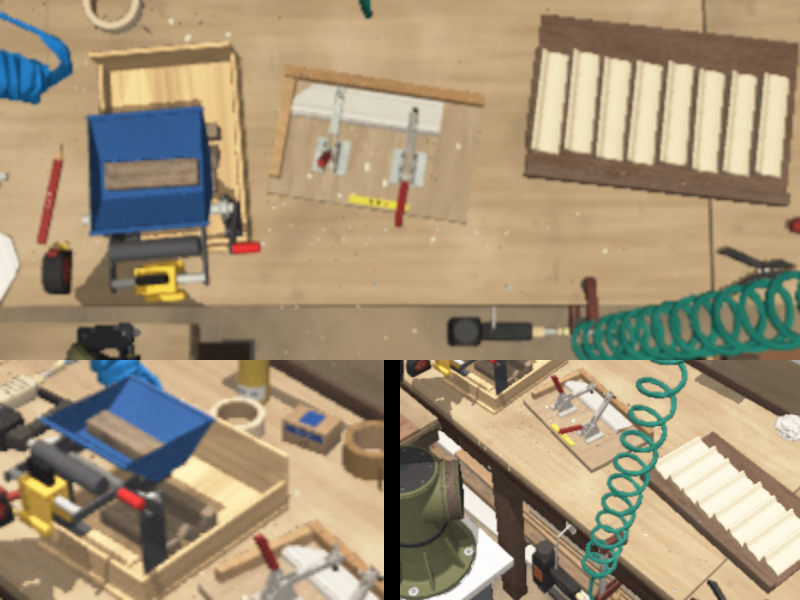

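The final view shows the last offcut in the upright parked skip at (152,172). The saddle is on the bar at (157,280), the other three offcuts are in the tray, and the tools have not moved.

```bash
python3 -c "
from cell import manip
print(manip.sign_off())"
```

```text
the job is handed in; nothing more can be done
None
```

The job is handed in: the third offcut tripped the skip and all three went into the tray, the skip is back upright with the saddle on its tail bar, and the fourth offcut, which I dropped once onto the jig and picked up again, lies in the parked skip.

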